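Seal the parts tub

TASK

Close up the white tub of wing nuts: bring its blue lid in under the little shelf and lay it squarely on the tub, then press it down on the dots over its four corners, one after another, until the rubber seal has given way at each and the lid sits fully home all round. Leave the oil can, the grey tin and the wooden pulley on the bench alone.

Things in the scene. Friction and masses are not known exactly. Their poses are not given: they have to be found in the camera images.
- tub: white plastic tub fixed to the bench, 130 x 150 x 60 mm (its own x, y, z), walls 4 mm, rim at z = 0.060; origin at the centre of its underside, on the bench; x points to the left and somewhat away, as the robot sees it, z up. A little plywood shelf is fixed over its +x side (see shelf_edge); black rubber seal blocks stand in its corners (see tub_mouth)
- tub_mouth (a point): centre of the tub's mouth, level with the rim. Seal blocks 16 mm square at x = +-0.051, y = +-0.061 from here stand up to 7 mm above the rim. Each sinks slowly under about 12 N and stays down. The lid rests on the blocks at first; sealed, it rests on the rim
- shelf_edge (a point): middle of the lower front edge of the shelf's board, 45 mm from the tub's centre along the tub's +x, z = 0.205. The board runs 155 mm on along +x and 120 mm to each side, 15 mm thick, small things on it up to z = 0.260. It overhangs the two +x dots of the lid by 5 mm: there the tool must lean, pointing down and towards the tub's +x, 30 to 45 degrees from vertical
- lid: loose blue lid, 144 x 164 mm (its x, y), 0.3 kg, alike after a half turn; origin at the centre of its underside, z up. Skirt 14 mm deep, goes outside the tub with 4 mm play a side; plate top at z = 0.019. Origin about 0.053 above the tub's before sealing, 0.046 when home. It is stiff: a corner pressed down lifts the opposite one by up to 7 mm until that one is pressed
- lid_grip (a point): centre of the bar grip in the middle of the lid, where to hold it: bar 64 mm long along the lid's x, 16 mm wide along its y; this point is 38 mm above the lid's underside, 12 mm below the bar's top, 19 mm above the plate
- press_0 (a point): white dot on the lid's top, over the corner seal block at the lid's -x, +y corner (50 mm and 60 mm from the middle)
- press_1 (a point): the same at the lid's -x, -y corner
- press_2 (a point): the same at the lid's +x, +y corner
- press_3 (a point): the same at the lid's +x, -y corner
- oil_can: brass oil can, 74 mm across, 186 mm tall, a bystander; origin at the centre of its underside
- grey_tin: open grey tin, 65 mm across, 86 mm tall, a bystander; origin at the centre of its underside
- sheave: dark wooden pulley wheel lying flat, 63 mm across, 22 mm thick, a bystander; origin at the centre of its underside

How it is judged:
By the outcome, as a careful person would: the job done as asked, in the order asked, and still so for the second after the job is handed in, with the robot touching nothing.
It also fails if it takes over 67 s, if anything falls off the work surface, if the arm or the gripper's body presses on something with over 40 N, if the wrist force passes 120 N, or if a joint passes its speed limit or range.

ROBOT

A 6-joint arm with a two-finger parallel gripper is mounted at the origin on a cart in front of the work surface, level with it; the furniture and walls round the work are solid. World frame = base frame: x ahead of the robot, y to its left, z up, the work surface at z = 0. Lengths are in m, angles in degrees, forces in N, time in s.
With the tool pointing down it reaches from about 0.35 to 0.875 m from the base axis. Payload 4.2 kg.
Tool frame: the origin (TCP) lies at the very end of the fingers, on their centre line; the grasp point (between the pads) lies 19 mm behind it; z points along the fingers, x is the direction in which the jaws open and shut, and the axes are right-handed (so a half turn about z gives the same grasp; the last joint's range is limited). The gripper opens to 87 mm and grips with 3 to 60 N. Pads are 19 mm wide; open, the fingers measure 117 mm over their backs; the gripper's body (75 mm by 190 mm) begins 51 mm behind the grasp point.
Start: joints at [-54.167, 22.042, 0.453, 0, -68.411, -14.817], TCP at [0.224, -0.583, 0.223] pointing down, gripper open.
Joint ranges: [-179.83, 179.83], [-69.29, 118.12], [-61.27, 80.66], [-181.25, 117.63], [-171.15, -9.14], [-177.46, 177.46]. Speed limits (degrees/s): [159.86, 159.86, 180, 180, 180, 180].

INTERFACE

Orientations are given as a 3x3 rotation matrix whose columns are the frame's x, y, z axes.
In Python, from station import sense, capture, finish_job gives the robot as it stands.
- The arm moves only by the shell command python3 -m crank 'ROWS' [OPENING]. ROWS is JSON, a list of rows, each a list of 4 numbers: the shift along the tool's x, y, z in m, then the turn about the tool's z in rad. A call has 1 to 5 rows; each row shifts and turns the commanded pose from where the row before left it, along the tool's axes as they then stand; what a row does not reach is not made up. A row lasts 1/12 s, in which the tool goes at most 41.7 mm and 7.16 degrees, less where a joint would pass 70% of its speed; a pose out of reach is approached as far as the arm can. A call with a gripper value outside its range is refused whole. OPENING is the finger opening in m, from 0 to 0.087, set as the call begins (- or left out, the last holds). The fingers move at their own pace and stop on an object; the grip force is fixed at half the most. Time passes only in rows, so rows that do not move let the fingers close. It gives the time, the measured TCP pose, the force and the opening at its end, in the units of the state.
- sense(): the state, without advancing time (a new reading comes with each control period).
- capture(name): name is "scene" or "top"; returns a dict with "pixels" (384x512x3 uint8, red, green, blue), "depth" (384x512 float32, m along the optical axis (not along the pixel's ray), 0 where there is no reading), "fx", "fy", "cx", "cy" (pixels), "world_from_camera" (4x4, takes a point from camera to world coordinates). Camera axes: x right, y down, z forward; pixel columns grow to the right and rows downward; lengths in m; the calibration is good to about 2 mm. A picture is of the moment at which its call begins.
- finish_job(): hands the job in, once; it reports no verdict.
The state is a dict: "time_s": time; "joints": joint angles; "joint_velocities": joint speeds; "effort": joint torques, N m; "tcp_pos": TCP position; "ee_rot": TCP orientation; "wrist_force": force on the tool from outside, world axes, zero at the start; "moment": the same for the moment, N m; "gripper_width": opening from 0.0 (shut) to 1.0 (fully open).
Only numpy, scipy, OpenCV 4.12 (cv2) and the standard library are available. Lean on these libraries where they do the work, as an engineer would, in place of code of your own. Each camera call takes 0.05 s, during which the arm holds its last target.

## Working session

There is one attempt and no reset: what is moved stays moved. The work goes in short steps, Python scripts to look and compute and a shell command to move; the robot and the scene stay as the last step left them, time stands still between calls to the robot, and variables do not carry over. Pictures are saved under pics/ and viewed, and the job is handed in when it is done.

```bash
ls -la; mkdir -p pics; python3 - <<'E'
from station import sense,capture
import cv2,numpy as np
s=sense(); print(s)
for n in("scene","top"):
    c=capture(n); np.savez(f'pics/{n}0.npz',**c)
    cv2.imwrite(f'pics/{n}0.png',cv2.resize(c['pixels'][...,::-1],(800,600),interpolation=cv2.INTER_CUBIC))
    print(n,c['fx'],c['fy'],c['cx'],c['cy'],c['world_from_camera'])
E
python3 -m crank --help
```

```text
total 12
drwxr-xr-x  3 agent agent 4096 Dec  6 15:03 .
drwxr-xr-x 23 root  root  4096 Dec  6 15:03 ..
drwxr-xr-x  2 agent agent 4096 Dec  6 15:03 pics
{'time_s': 0.0, 'joints': array([-5.41683557e+01,  2.20904014e+01,  3.78638687e-01, -2.79791289e-02,
       -6.84109168e+01, -1.48175602e+01]), 'joint_velocities': array([-0.00228258, -0.06618469, -0.05601613,  0.11724926,  0.03709974,
       -0.09882052]), 'effort': array([-4.01527166e-05, -3.90666103e+01,  1.87400204e+01,  4.21988279e+00,
        1.08742638e-02, -2.04667986e-04]), 'tcp_pos': array([ 0.22392626, -0.58285568,  0.22145822]), 'ee_rot': array([[-3.58428269e-01,  9.33556850e-01, -8.85288950e-04],
       [ 9.33554710e-01,  3.58429346e-01,  2.00170598e-03],
       [ 2.18601987e-03, -1.08997659e-04, -9.99997605e-01]]), 'wrist_force': array([-0.3408674 , -0.52995588,  0.25840065]), 'moment': array([0.01586079, 0.01886155, 0.02271127]), 'gripper_width': 0.9994713756085558}
scene 401.34393306734654 401.34393306734654 256.4583465775741 188.9304746636661 [[ 0.84859656 -0.40835488  0.33634831  0.33750803]
 [-0.52903387 -0.65181393  0.54337995 -0.34612237]
 [-0.00265534 -0.63905    -0.76916061  0.78932931]
 [ 0.          0.          0.          1.        ]]
top 369.53284317848494 369.53284317848494 259.62071316477085 190.0633993540792 [[-0.01549389 -0.98179178  0.18932733  0.47007529]
 [-0.99986753  0.01426919 -0.00783019  0.11505279]
 [ 0.00498607 -0.18942357 -0.98188281  0.9796716 ]
 [ 0.          0.          0.          1.        ]]invalid input: not JSON, or not a number
```

View pics/scene0.png

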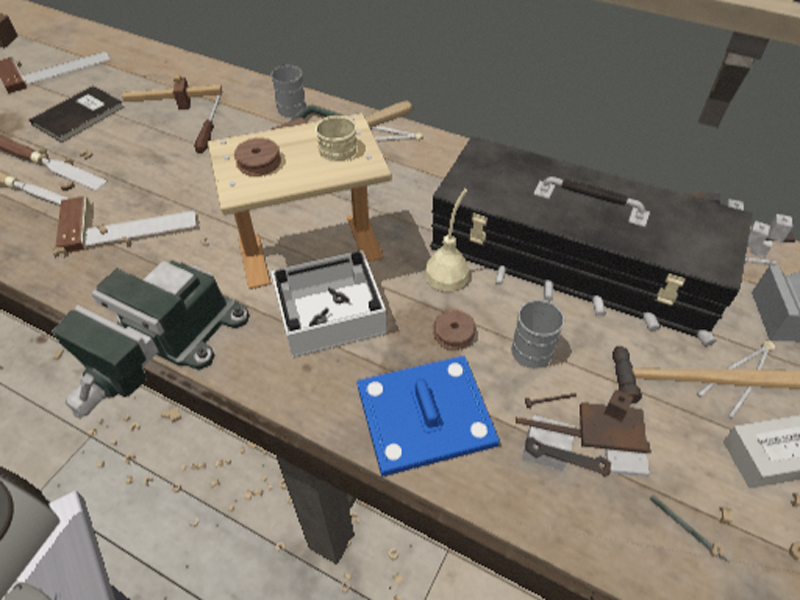

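View pics/top0.png

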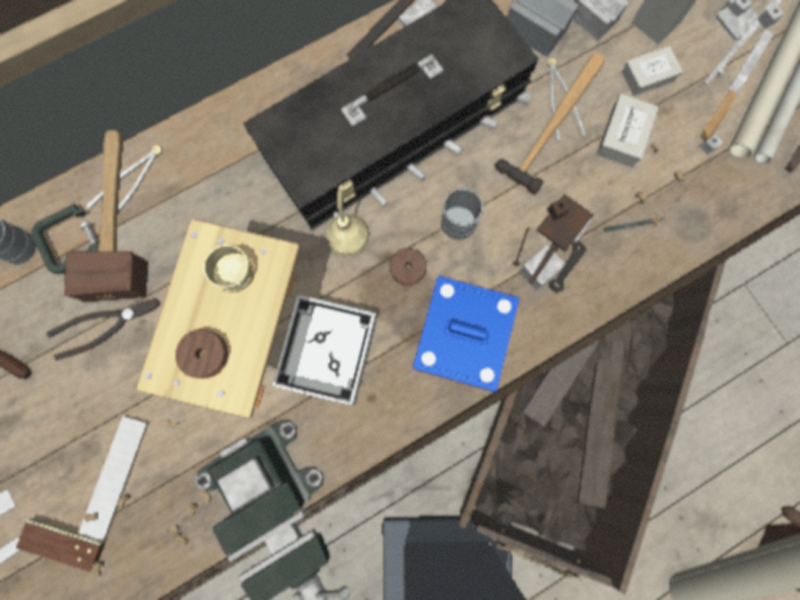

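```bash
cat > h.py <<'E'
import numpy as np,cv2
def load(n): return dict(np.load(f'pics/{n}.npz'))
def pts(c):
    d=c['depth']; v,u=np.mgrid[:d.shape[0],:d.shape[1]]
    P=np.stack([(u-c['cx'])/c['fx']*d,(v-c['cy'])/c['fy']*d,d],-1)
    M=c['world_from_camera']; W=P@M[:3,:3].T+M[:3,3]; W[d==0]=np.nan; return W
def proj(c,p):
    M=np.linalg.inv(c['world_from_camera']); q=M[:3,:3]@np.asarray(p)+M[:3,3]
    return np.array([c['fx']*q[0]/q[2]+c['cx'],c['fy']*q[1]/q[2]+c['cy']])
def ray(c,u,v,z):
    M=c['world_from_camera']; d=M[:3,:3]@np.array([(u-c['cx'])/c['fx'],(v-c['cy'])/c['fy'],1]); o=M[:3,3]
    return o+d*(z-o[2])/d[2]
def snap(name,tag):
    from station import capture
    c=capture(name); np.savez(f'pics/{tag}.npz',**c); return c
def crop(c,x0,y0,x1,y1,tag,k=5):
    cv2.imwrite(f'pics/{tag}.png',cv2.resize(c['pixels'][y0:y1,x0:x1,::-1],None,fx=k,fy=k,interpolation=cv2.INTER_CUBIC))
E
python3 - <<'E'
from h import *
for n in('scene0','top0'):
    c=load(n); W=pts(c); p=c['pixels'].astype(int)
    z=W[...,2]
    blue=(p[...,2]>p[...,0]+60)&(p[...,2]>110)
    plate=blue&(z>0.005)&(z<0.03)
    print(n,'bench z',np.nanmedian(z[(np.abs(z)<.02)]))
    m=cv2.morphologyEx(blue.astype(np.uint8),cv2.MORPH_CLOSE,np.ones((9,9)))
    # white dots on lid
    hull=cv2.convexHull(np.argwhere(blue)[:,::-1].astype(np.int32)); mm=np.zeros(blue.shape,np.uint8); cv2.fillConvexPoly(mm,hull,1)
    white=(mm>0)&(p.min(-1)>170)
    k,l,st,ce=cv2.connectedComponentsWithStats(white.astype(np.uint8))
    for i in range(1,k):
        if st[i,4]>20: print(' dot',ce[i],ray(c,*ce[i],0.019).round(4), W[l==i].mean(0).round(4))
    b=blue&(z>0.035); print(' bar',b.sum(),np.nanmedian(W[b],0))
    # shelf, tub heights
    for (lo,hi,t) in((0.05,0.075,'rim'),(0.2,0.235,'shelf')):
        s=(z>lo)&(z<hi)&(W[...,0]<0.9)&(W[...,1]>-0.02)&(W[...,1]<.5)&(W[...,0]>.3)
        q=np.argwhere(s)[:,::-1].astype(np.float32); print(t,s.sum(),cv2.minAreaRect(W[s][:,:2].astype(np.float32)))
    print('wall tall:',np.nanmax(z))
c=load('top0'); crop(c,150,170,260,280,'tubtop',7); crop(load('scene0'),120,60,260,240,'tubscene',4)
E
```

```text
scene0 bench z 0.0007818194657112643
 dot [290.91803279 236.3442623 ] [0.6666 0.0377 0.019 ] [0.6659 0.0369 0.0206]
 dot [239.56716418 248.47761194] [0.5516 0.072  0.019 ] [0.5511 0.071  0.0209]
 dot [306.15789474 274.73684211] [ 0.6386 -0.0583  0.019 ] [ 0.6379 -0.059   0.0208]
 dot [251.34939759 288.65060241] [ 0.5235 -0.0239  0.019 ] [ 0.523  -0.0247  0.0211]
 bar 221 [0.59285067 0.00389246 0.04968028]
rim 2828 ((0.6156519055366516, 0.21110200881958008), (0.36022287607192993, 0.5941335558891296), 43.36386489868164)
shelf 4141 ((0.5971401333808899, 0.3577713072299957), (0.15866371989250183, 0.24046733975410461), 75.32701873779297)
wall tall: 0.42474552109682484
top0 bench z -0.0012886614262535012
 dot [285.61111111 185.61111111] [0.6663 0.0382 0.019 ] [0.6665 0.0382 0.0185]
 dot [322.28571429 195.5       ] [ 0.6383 -0.058   0.019 ] [nan nan nan]
 dot [273.85483871 229.08064516] [0.5517 0.0721 0.019 ] [0.5517 0.072  0.0189]
 dot [311.24590164 239.67213115] [ 0.5229 -0.0239  0.019 ] [nan nan nan]
 bar 165 [0.59238821 0.00824578 0.04844422]
rim 1898 ((0.6036424040794373, 0.21563275158405304), (0.3409937620162964, 0.6125460863113403), 41.435951232910156)
shelf 7466 ((0.5958431959152222, 0.3584635853767395), (0.1556684523820877, 0.2402404397726059), 75.55327606201172)
wall tall: 0.45938338841587967
```

View pics/tubtop.png

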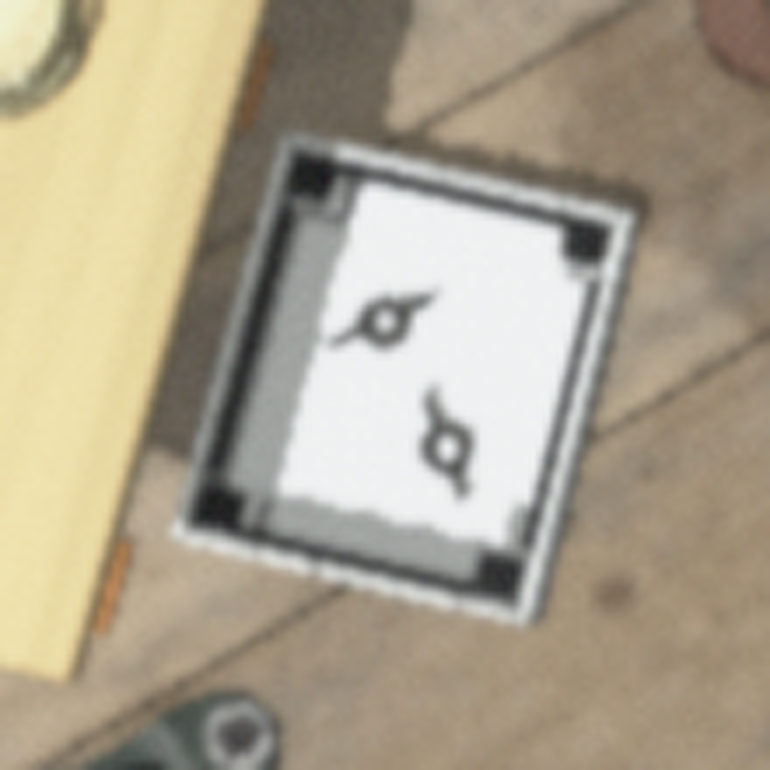

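View pics/tubscene.png

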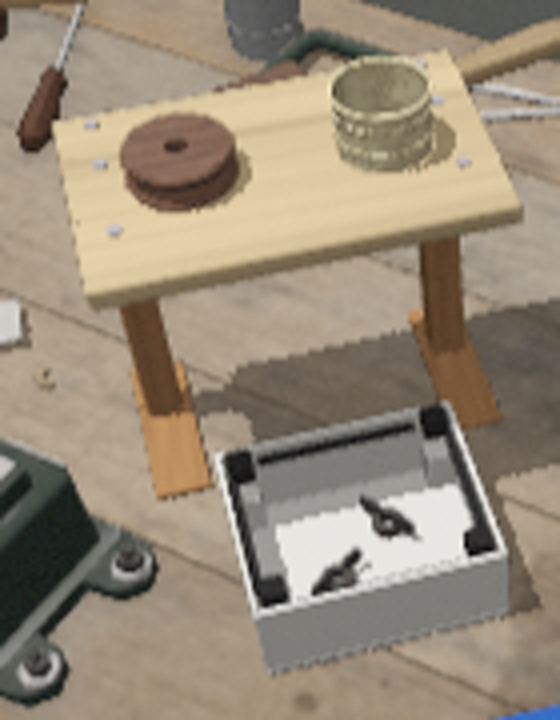

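```bash
python3 - <<'E'
from h import *
for n,off,k,rim,blk in(('top0',(150,170),7,[(288,140),(636,208),(530,622),(178,530)],[(312,175),(585,240),(498,573),(217,505)]),
  ('scene0',(120,60),4,[(220,455),(447,405),(507,553),(258,610)],[(238,466),(433,420),(481,541),(272,588)])):
    c=load(n)
    for q,z in((rim,.06),(blk,.067)):
        X=np.array([ray(c,(x+.5)/k-.5+off[0],(y+.5)/k-.5+off[1],z)[:2] for x,y in q])
        # order: (+x,-y),( -x,-y),(-x,+y),(+x,+y)  in tub frame for top
        ex=(X[0]-X[1])+(X[3]-X[2]) if n=='top0' else (X[0]-X[3])+(X[1]-X[2])
        a=np.degrees(np.arctan2(ex[1],ex[0]))
        ey=(X[3]-X[0])+(X[2]-X[1]) if n=='top0' else (X[0]-X[1])+(X[3]-X[2])
        b=np.degrees(np.arctan2(ey[1],ey[0]))
        print(n,z,X.mean(0).round(4),'az x',a.round(2),'az y-90',(b-90).round(2),np.linalg.norm(ex)/2,np.linalg.norm(ey)/2)
E
```

```text
top0 0.06 [0.5665 0.2378] az x 76.37 az y-90 75.51 0.12835562845181167 0.14731654802562386
top0 0.067 [0.5661 0.2386] az x 75.7 az y-90 75.23 0.1011096090301261 0.12073674235878706
scene0 0.06 [0.5673 0.2385] az x 75.97 az y-90 74.67 0.12405346240216124 0.144402027253095
scene0 0.067 [0.5643 0.2341] az x 76.5 az y-90 75.12 0.09902859365519319 0.12170050055935701
```

```bash
M='python3 -m crank'; python3 -m crank '[[0.0,0.0,0,-0.12],[0,0,0,-0.12],[0,0,0,-0.12],[0,0,0,-0.12],[0,0,0,-0.12]]'
python3 -m crank '[[0,0,0,-0.12],[0,0,0,-0.12],[0,0,0,-0.073],[0,0,0,0],[0,0,0,0]]'
```

```text
time_s: 0.52
tcp_pos: [0.224, -0.5831, 0.2219]
ee_rot: [[-0.826, 0.563, -0.001], [0.563, 0.826, 0.001], [0.001, 0.001, -1.0]]
wrist_force: [-0.0, 0.2, -0.4]
gripper_width: 1.002
time_s: 0.93
tcp_pos: [0.2241, -0.5832, 0.2221]
ee_rot: [[-0.957, 0.289, -0.0], [0.289, 0.957, 0.001], [0.001, 0.001, -1.0]]
wrist_force: [-1.3, -0.5, -0.6]
gripper_width: 1.0
```

```bash

python3 -m crank '[[-0.011,0.039,0,0],[-0.011,0.039,0,0],[-0.011,0.039,0,0],[-0.011,0.039,0,0],[-0.011,0.039,0,0]]'
python3 -m crank '[[-0.011,0.039,0,0],[-0.011,0.039,0,0],[-0.011,0.039,0,0],[-0.011,0.039,0,0],[-0.011,0.039,0,0]]'
python3 -m crank '[[-0.011,0.039,0,0],[-0.011,0.039,0,0],[-0.011,0.039,0,0],[0,0,0,0],[0,0,0,0]]'
python3 - <<'E'
from h import *
for n in('scene','top'):
    c=snap(n,n+'1'); cv2.imwrite(f'pics/{n}1.png',cv2.resize(c['pixels'][...,::-1],(800,600)))
from station import sense
s=sense(); print(s['tcp_pos'],s['joints'].round(1))
E
```

```text
time_s: 1.35
tcp_pos: [0.3332, -0.4107, 0.2225]
ee_rot: [[-0.957, 0.289, -0.0], [0.289, 0.957, 0.0], [0.0, 0.0, -1.0]]
wrist_force: [0.5, -0.3, 0.1]
gripper_width: 0.999
time_s: 1.77
tcp_pos: [0.442, -0.2395, 0.2228]
ee_rot: [[-0.957, 0.289, 0.0], [0.289, 0.957, -0.0], [-0.0, 0.0, -1.0]]
wrist_force: [1.2, -0.3, -0.1]
gripper_width: 1.0
time_s: 2.18
tcp_pos: [0.5074, -0.1369, 0.2222]
ee_rot: [[-0.959, 0.285, -0.001], [0.285, 0.959, 0.0], [0.001, -0.0, -1.0]]
wrist_force: [-0.1, 0.3, 0.3]
gripper_width: 1.002
[ 0.50614955 -0.13886059  0.22233446] [  2.4  12.3 -13.5  -0.  -64.2 -19.1]
```

View pics/scene1.png

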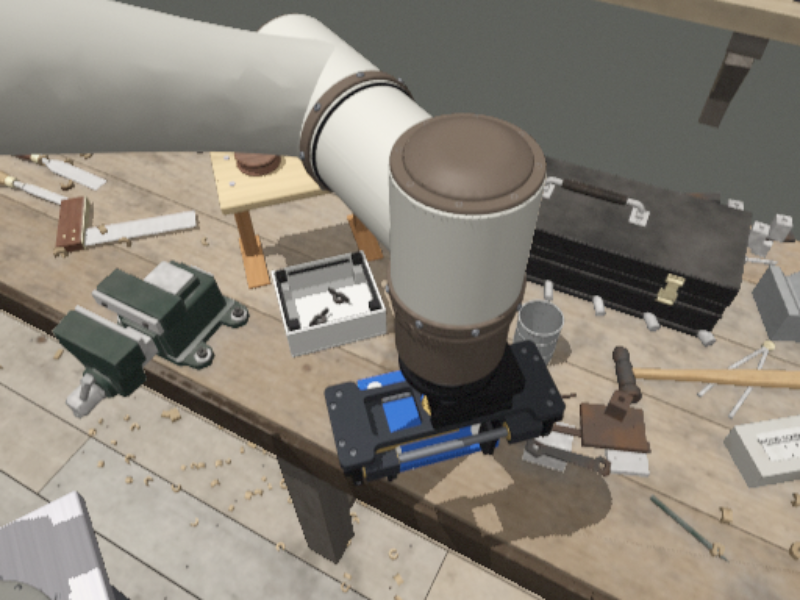

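View pics/top1.png

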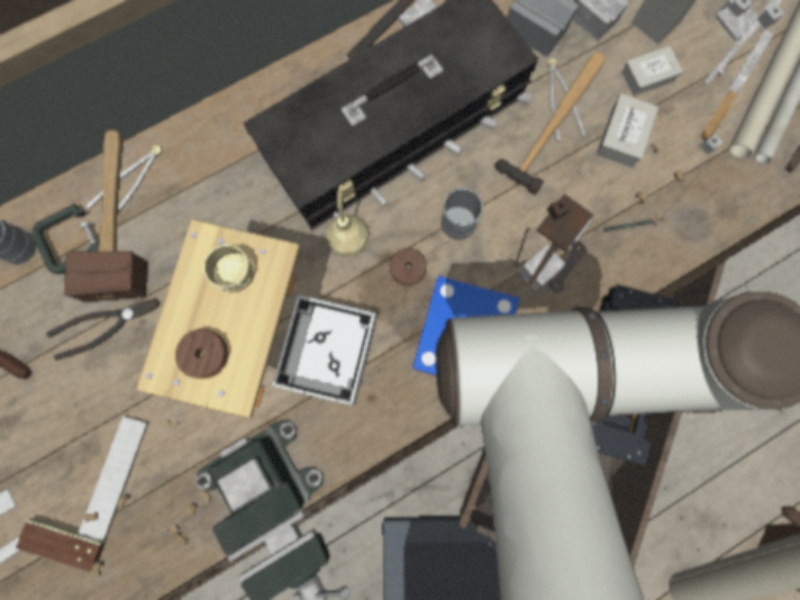

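```bash
python3 - <<'E'
from h import *
from station import sense
s=sense(); R=s['ee_rot']; t=s['tcp_pos']
W=pts(load('scene1')); L=(W-t)@R
x,y,z=L[...,0],L[...,1],-L[...,2]
m=(np.abs(x)<.12)&(np.abs(y)<.1)&(z>0.0)&(z<.45)&(W[...,2]>.215)
for a in np.arange(0,.44,.015):
    k=m&(z>=a)&(z<a+.015)
    if k.sum()>3: print(round(a,3),k.sum(),'x',x[k].min().round(3),x[k].max().round(3),'y',y[k].min().round(3),y[k].max().round(3))
E
```

```text
0.0 55 x -0.053 0.052 y -0.01 0.004
0.015 48 x -0.053 -0.044 y -0.01 0.011
0.03 19 x -0.056 -0.044 y -0.01 0.009
0.045 40 x -0.055 -0.044 y -0.009 0.003
0.06 32 x -0.087 0.085 y -0.036 -0.005
0.075 802 x -0.087 0.086 y -0.037 0.03
0.09 1033 x -0.094 0.094 y -0.037 0.04
0.105 3345 x -0.096 0.094 y -0.037 0.04
0.12 318 x -0.051 0.016 y -0.025 0.001
0.135 86 x -0.017 0.016 y -0.025 -0.015
0.15 104 x -0.05 0.016 y -0.037 -0.007
0.165 956 x -0.051 0.036 y -0.037 0.009
0.18 235 x -0.03 0.036 y -0.036 0.002
0.195 391 x -0.035 0.039 y -0.039 0.004
0.21 552 x -0.034 0.039 y -0.039 0.012
0.225 578 x -0.033 0.039 y -0.039 0.01
0.24 518 x -0.033 0.041 y -0.041 0.004
0.255 861 x -0.044 0.045 y -0.045 0.024
0.27 851 x -0.035 0.069 y -0.042 0.095
0.285 1076 x -0.037 0.078 y -0.041 0.097
0.3 1612 x -0.037 0.079 y -0.041 0.096
0.315 2404 x -0.036 0.12 y -0.041 0.1
0.33 3441 x -0.036 0.12 y -0.041 0.1
0.345 3941 x -0.042 0.12 y -0.041 0.1
0.36 3957 x -0.041 0.12 y -0.041 0.1
0.375 15 x 0.116 0.12 y 0.097 0.1
```

```bash

python3 -m crank '[[-0.009,0.033,0.01,0],[-0.009,0.033,0.01,0],[-0.009,0.033,0.01,0],[-0.009,0.033,0.01,0],[-0.008,0.033,0.01,0]]'
python3 -m crank '[[0,0,0.02,0],[0,0,0.02,0],[0,0,0,0],[0,0,0,0]]'
python3 - <<'E'
from h import *
c=snap('scene','scene2'); crop(c,180,150,360,310,'scene2c',4)
from station import sense
s=sense(); print(s['tcp_pos'],s['ee_rot'].round(4).tolist(),s['joints'].round(1))
E
```

```text
time_s: 2.7
tcp_pos: [0.5964, 0.0061, 0.1723]
ee_rot: [[-0.957, 0.29, 0.0], [0.29, 0.957, -0.0], [-0.0, -0.0, -1.0]]
wrist_force: [1.0, -0.3, -0.8]
gripper_width: 1.003
time_s: 3.03
tcp_pos: [0.5952, 0.005, 0.1319]
ee_rot: [[-0.957, 0.289, -0.003], [0.289, 0.957, -0.001], [0.002, -0.002, -1.0]]
wrist_force: [0.1, -0.3, 0.5]
gripper_width: 1.0
[0.59626218 0.0052585  0.13327529] [[-0.9574, 0.2887, 0.0005], [0.2887, 0.9574, -0.0006], [-0.0006, -0.0004, -1.0]] [ 16.1  23.6 -10.8   0.  -55.5 -32.9]
```

View pics/scene2c.png

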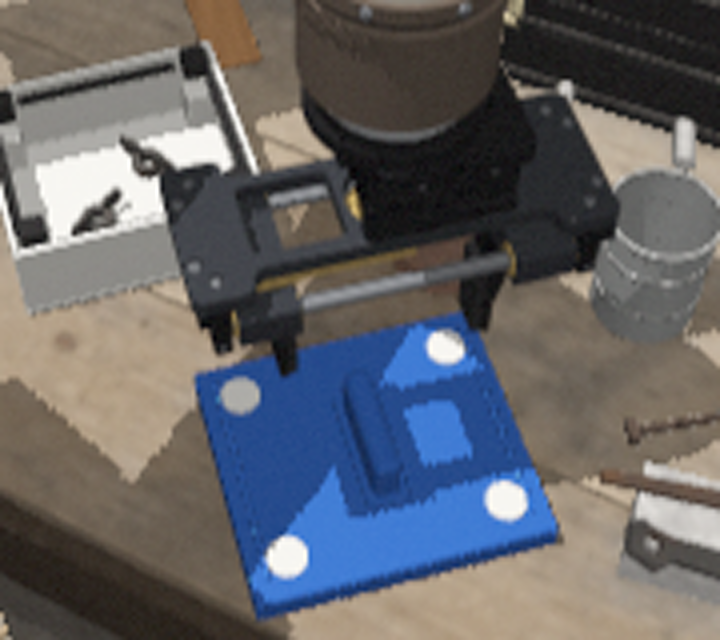

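```bash
python3 - <<'E'
from h import *
c=load('top0'); 
print('tin',ray(c,461*.64,205*.64,.086),'can',ray(c,346*.64,235*.64,.06),'sheave',ray(c,408*.64,265*.64,.022))
W=pts(load('top0'));z=W[...,2]
m=(z>.06)&(z<.1)&(np.hypot(W[...,0]-.74,W[...,1]-.02)<.08)
print(W[m].min(0),W[m].max(0))
E
```

```text
tin [0.7934787  0.01552399 0.086     ] can [0.75332579 0.20485905 0.06      ] sheave [0.71027137 0.10255452 0.022     ]
[ 0.75912803 -0.01824868  0.06003104] [0.81979323 0.04480419 0.0890933 ]
```

```bash

python3 -m crank '[[0.002,0.001,0.03,0],[0,0,0.03,0],[0,0,0.025,0],[0,0,0.015,0],[0,0,0.01,0]]'
python3 -m crank '[[0,0,0,0],[0,0,0,0]]'
```

```text
time_s: 3.5
tcp_pos: [0.5946, 0.0072, 0.0224]
ee_rot: [[-0.958, 0.288, 0.0], [0.288, 0.958, -0.0], [-0.0, -0.0, -1.0]]
wrist_force: [-0.4, -0.0, 0.4]
gripper_width: 1.004
time_s: 3.67
tcp_pos: [0.5955, 0.0079, 0.0238]
ee_rot: [[-0.958, 0.287, 0.002], [0.287, 0.958, 0.0], [-0.002, 0.001, -1.0]]
wrist_force: [0.2, -0.1, 0.8]
gripper_width: 1.002
```

```bash

python3 -m crank '[[0,0,0,0],[0,0,0,0],[0,0,0,0],[0,0,0,0],[0,0,0,0]]' 0.0
python3 -m crank '[[0,0,0,0],[0,0,0,0],[0,0,0,0],[0,0,0,0],[0,0,0,0]]'
python3 -m crank '[[0,0,-0.01,0],[0,0,-0.02,0],[0,0,-0.02,0],[0,0,-0.03,0],[0,0,0,0]]'
python3 - <<'E'
from h import *
c=snap('scene','scene3'); crop(c,180,150,360,310,'scene3c',4)
E
```

```text
time_s: 4.08
tcp_pos: [0.5947, 0.0083, 0.0231]
ee_rot: [[-0.958, 0.287, 0.001], [0.287, 0.958, 0.0], [-0.001, 0.0, -1.0]]
wrist_force: [-0.5, -0.0, 0.3]
gripper_width: 0.706
time_s: 4.5
tcp_pos: [0.5944, 0.0082, 0.0225]
ee_rot: [[-0.958, 0.287, -0.0], [0.287, 0.958, -0.0], [0.0, -0.0, -1.0]]
wrist_force: [-0.5, 0.2, -0.6]
gripper_width: 0.322
time_s: 4.92
tcp_pos: [0.5977, 0.0089, 0.1086]
ee_rot: [[-0.958, 0.286, 0.01], [0.286, 0.958, 0.002], [-0.009, 0.004, -1.0]]
wrist_force: [-1.0, 3.4, 0.5]
gripper_width: 0.162
```

View pics/scene3c.png

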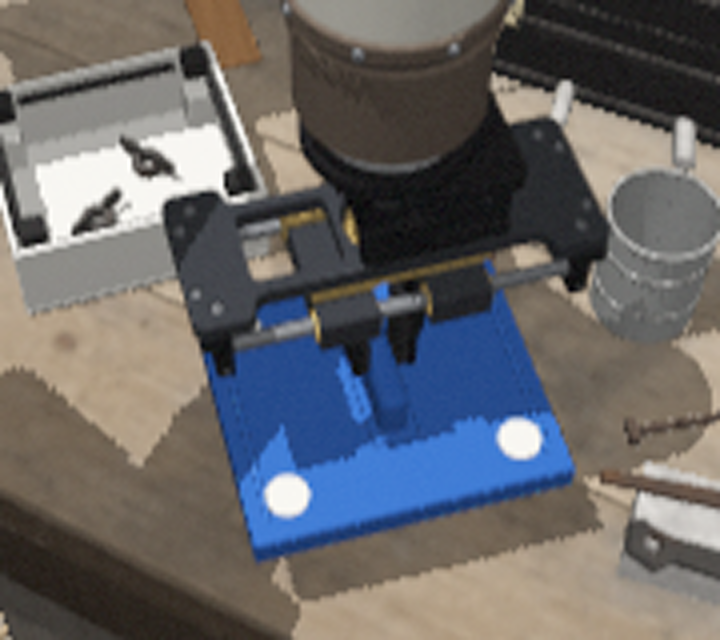

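```bash

python3 -m crank '[[0,0,0,0],[0,0,0,0],[0,0,0,0],[0,0,0,0],[0,0,0,0]]'
python3 - <<'E'
from h import *
from station import sense
s=sense(); print(s['tcp_pos'],s['gripper_width'],s['wrist_force'],s['moment'])
c=snap('scene','scene4'); crop(c,180,150,360,310,'scene4c',4)
W=pts(c); p=c['pixels'].astype(int); L=(W-s['tcp_pos'])@s['ee_rot']
blue=((p[...,2]>p[...,0]+60)&(p[...,2]>90))&(W[...,2]>.03)
A=L[blue]
k=(np.abs(A[:,2])<.06)
# plate pts: fit plane robustly on mode
h=np.histogram(A[:,2],bins=np.arange(-.06,.06,.004)); print(list(zip(h[1].round(3),h[0])))
E
```

```text
time_s: 5.38
tcp_pos: [0.5941, 0.008, 0.1015]
ee_rot: [[-0.958, 0.287, -0.002], [0.287, 0.958, -0.001], [0.002, -0.001, -1.0]]
wrist_force: [0.2, -0.1, -2.9]
gripper_width: 0.167
[0.59405118 0.00804341 0.10153771] 0.1667361902946101 [ 0.20250514 -0.06610321 -2.94523687] [0.02699748 0.10434945 0.03762821]
[(np.float64(-0.06), np.int64(0)), (np.float64(-0.056), np.int64(0)), (np.float64(-0.052), np.int64(0)), (np.float64(-0.048), np.int64(0)), (np.float64(-0.044), np.int64(0)), (np.float64(-0.04), np.int64(0)), (np.float64(-0.036), np.int64(0)), (np.float64(-0.032), np.int64(0)), (np.float64(-0.028), np.int64(0)), (np.float64(-0.024), np.int64(0)), (np.float64(-0.02), np.int64(0)), (np.float64(-0.016), np.int64(0)), (np.float64(-0.012), np.int64(0)), (np.float64(-0.008), np.int64(2)), (np.float64(-0.004), np.int64(98)), (np.float64(0.0), np.int64(28)), (np.float64(0.004), np.int64(11)), (np.float64(0.008), np.int64(6)), (np.float64(0.012), np.int64(9)), (np.float64(0.016), np.int64(5)), (np.float64(0.02), np.int64(23)), (np.float64(0.024), np.int64(969)), (np.float64(0.028), np.int64(2161)), (np.float64(0.032), np.int64(105)), (np.float64(0.036), np.int64(70)), (np.float64(0.04), np.int64(79)), (np.float64(0.044), np.int64(29)), (np.float64(0.048), np.int64(0)), (np.float64(0.052), np.int64(0))]
```

View pics/scene4c.png

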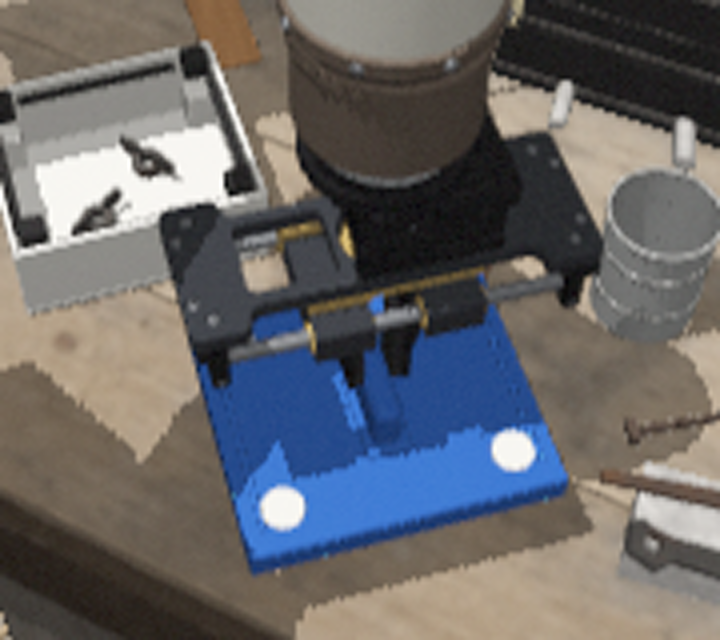

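```bash

python3 -m crank '[[0,0,0.01,0],[0,0,0.015,0],[0,0,0.015,0],[0,0,0.01,0],[0,0,0.004,0]]'
python3 -m crank '[[0,0,0,0],[0,0,0,0],[0,0,0.002,0],[0,0,0,0]]'
```

```text
time_s: 5.85
tcp_pos: [0.5932, 0.0078, 0.0477]
ee_rot: [[-0.958, 0.286, -0.004], [0.286, 0.958, -0.002], [0.004, -0.003, -1.0]]
wrist_force: [-9.6, 3.0, 20.5]
gripper_width: 0.168
time_s: 6.18
tcp_pos: [0.595, 0.0083, 0.0479]
ee_rot: [[-0.958, 0.286, 0.001], [0.286, 0.958, -0.0], [-0.001, 0.0, -1.0]]
wrist_force: [-3.3, 0.9, 4.8]
gripper_width: 0.17
```

```bash

python3 -m crank '[[0,0,0,0],[0,0,0,0],[0,0,0,0],[0,0,0,0]]' 0.06
python3 -m crank '[[0,0,0,0],[0,0,0,0],[0,0,0,0]]'
python3 - <<'E'
from h import *
from station import sense
s=sense(); t=s['tcp_pos'];R=s['ee_rot'];print(t)
c=snap('scene','scene5'); crop(c,180,150,360,310,'scene5c',4)
p=c['pixels'].astype(int);W=pts(c)
white=(p.min(-1)>150)&(W[...,2]>.01)&(W[...,2]<.03)&(np.hypot(W[...,0]-.595,W[...,1]-.007)<.1)
k,l,st,ce=cv2.connectedComponentsWithStats(white.astype(np.uint8))
for i in range(1,k):
    if st[i,4]>15:
        q=ray(c,*ce[i],.019); print(st[i,4],q.round(4),((q-t)@R).round(4))
E
```

```text
time_s: 6.52
tcp_pos: [0.5948, 0.0083, 0.0466]
ee_rot: [[-0.958, 0.287, 0.001], [0.287, 0.958, 0.0], [-0.001, 0.0, -1.0]]
wrist_force: [-0.4, -0.8, -0.8]
gripper_width: 0.383
time_s: 6.77
tcp_pos: [0.5945, 0.0082, 0.0464]
ee_rot: [[-0.958, 0.287, -0.0], [0.287, 0.958, -0.0], [0.0, -0.0, -1.0]]
wrist_force: [-0.3, -0.4, -0.3]
gripper_width: 0.615
[0.59448879 0.00820757 0.04641401]
84 [ 0.6375 -0.0573  0.019 ] [-0.0599 -0.0504  0.0274]
73 [ 0.5228 -0.0216  0.019 ] [ 0.0601 -0.0491  0.0274]
```

View pics/scene5c.png

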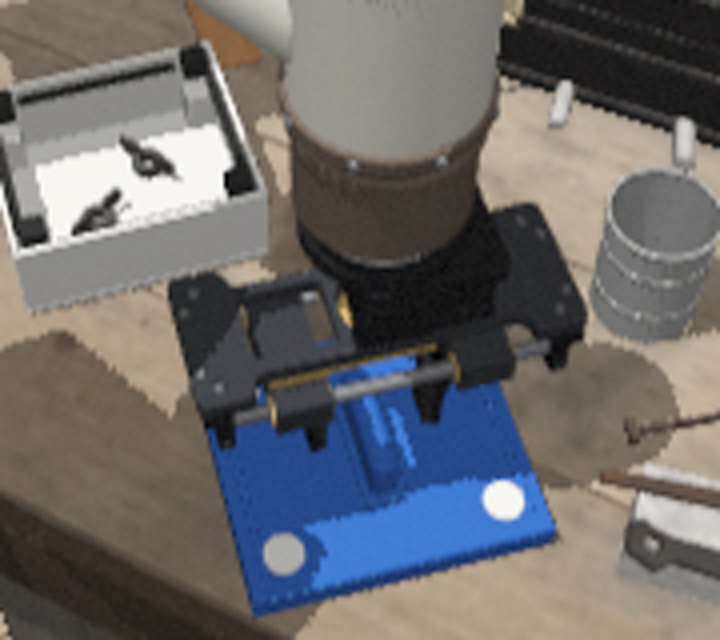

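```bash

python3 -m crank '[[0,0,0.010,0],[0,0,0.010,0],[0,0,0.004,0],[0,0,0,0],[0,0,0,0]]' 0.04
python3 -m crank '[[0,0,0,0],[0,0,0,0],[0,0,0,0],[0,0,0,0],[0,0,0,0]]' 0
python3 -m crank '[[0,0,0,0],[0,0,0,0],[0,0,0,0],[0,0,0,0],[0,0,0,0]]'
```

```text
time_s: 7.23
tcp_pos: [0.5941, 0.0081, 0.0217]
ee_rot: [[-0.958, 0.287, -0.002], [0.287, 0.958, -0.001], [0.001, -0.001, -1.0]]
wrist_force: [0.1, 0.5, 0.1]
gripper_width: 0.479
time_s: 7.65
tcp_pos: [0.5947, 0.0083, 0.0228]
ee_rot: [[-0.958, 0.287, 0.001], [0.287, 0.958, 0.0], [-0.001, 0.0, -1.0]]
wrist_force: [-0.6, 0.5, -0.5]
gripper_width: 0.18
time_s: 8.07
tcp_pos: [0.5947, 0.0083, 0.0228]
ee_rot: [[-0.958, 0.287, 0.0], [0.287, 0.958, 0.0], [-0.0, 0.0, -1.0]]
wrist_force: [-1.5, 0.1, 2.4]
gripper_width: 0.18
```

```bash

python3 -m crank '[[0,0,-0.015,0],[0,0,-0.025,0],[0,0,-0.025,0],[0,0,-0.025,0],[0.01,0.014,0,0]]'
python3 -m crank '[[0.016,0.024,0,0],[0.016,0.025,0,0],[0.016,0.025,0,0],[0.016,0.025,0,0],[0.016,0.024,0,-0.038]]'
python3 -m crank '[[0,0,0,0],[0,0,0,0],[0,0,0,0],[0,0,0,0]]'
python3 - <<'E'
from h import *
from station import sense
s=sense(); print(s['tcp_pos'],s['ee_rot'].round(4).tolist(),s['gripper_width'],s['joints'].round(1))
for n in('scene','top'):
    c=snap(n,n+'6'); cv2.imwrite(f'pics/{n}6.png',cv2.resize(c['pixels'][...,::-1],(800,600)))
E
```

```text
time_s: 8.48
tcp_pos: [0.5923, 0.0234, 0.1172]
ee_rot: [[-0.958, 0.288, 0.009], [0.288, 0.958, 0.001], [-0.008, 0.003, -1.0]]
wrist_force: [1.3, 0.7, -2.4]
gripper_width: 0.183
time_s: 8.9
tcp_pos: [0.5461, 0.1662, 0.1115]
ee_rot: [[-0.968, 0.25, -0.002], [0.25, 0.968, -0.001], [0.002, -0.001, -1.0]]
wrist_force: [-0.0, 0.7, -2.4]
gripper_width: 0.179
time_s: 9.23
tcp_pos: [0.5473, 0.1643, 0.112]
ee_rot: [[-0.968, 0.251, -0.001], [0.251, 0.968, -0.001], [0.001, -0.001, -1.0]]
wrist_force: [-0.5, 0.8, -2.7]
gripper_width: 0.18
[0.54728312 0.16434053 0.11197592] [[-0.9679, 0.2514, -0.0013], [0.2515, 0.9679, -0.0006], [0.0011, -0.001, -1.0]] 0.1801502429560007 [ 32.9  22.8 -15.7  -0.  -51.5 -47.5]
```

View pics/scene6.png

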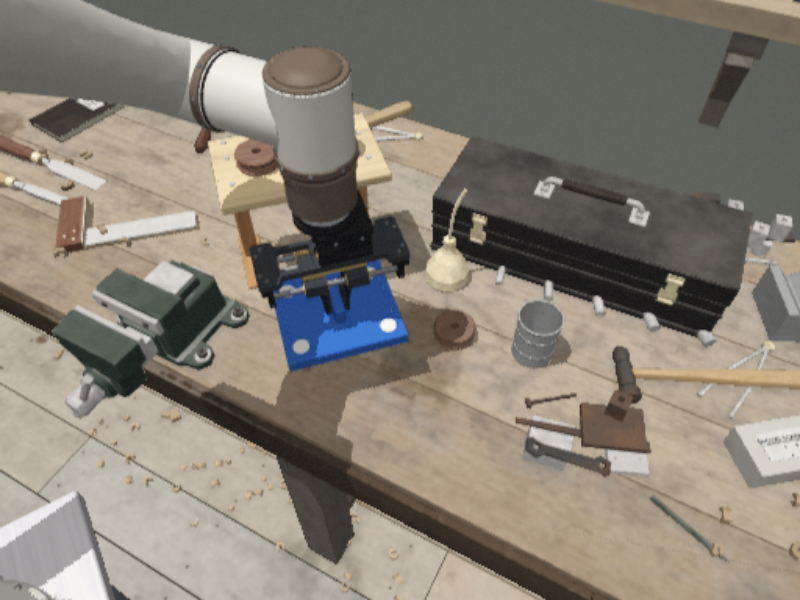

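View pics/top6.png

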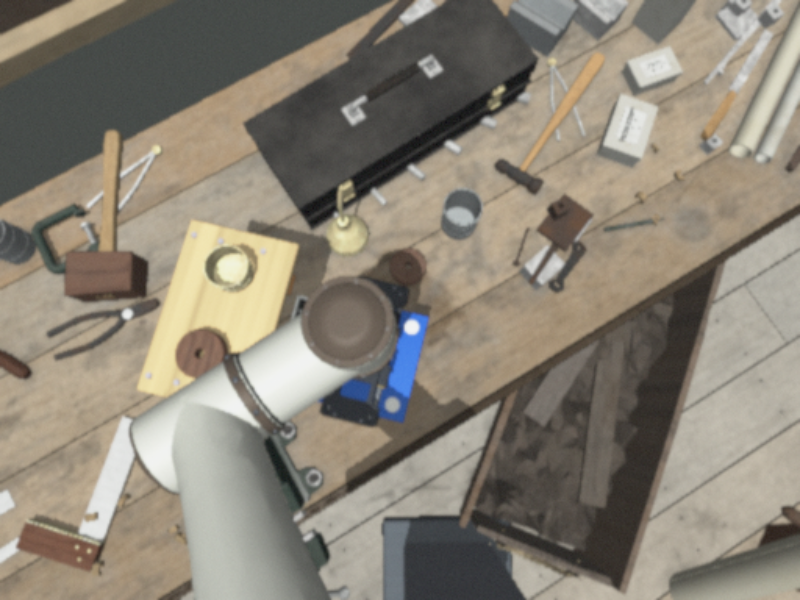

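```bash
cat >> h.py <<'E'
def lidz(c,t,r=.1,thr=150):
    """white dots near t, with depth"""
    p=c['pixels'].astype(int);W=pts(c)
    b=(p[...,2]>p[...,0]+50)&(p[...,2]>80)
    near=cv2.dilate(b.astype(np.uint8),np.ones((15,15)))>0
    w=(p.min(-1)>thr)&(p.max(-1)-p.min(-1)<40)&near&(np.hypot(W[...,0]-t[0],W[...,1]-t[1])<r)
    k,l,st,ce=cv2.connectedComponentsWithStats(w.astype(np.uint8)); out=[]
    for i in range(1,k):
        if st[i,4]>12: out.append((st[i,4],ce[i],np.nanmedian(W[l==i],0)))
    return out
E
python3 - <<'E'
from h import *
from station import sense
s=sense(); t=s['tcp_pos'];R=s['ee_rot']
for n in('scene6','top6'):
    c=load(n)
    for a,ce,w in lidz(c,t):
        q=ray(c,*ce,t[2]-.0035); print(n,a,ce.round(1),w.round(4),((q-t)@R).round(4))
E
```

```text
scene6 71 [248.  207.6] [0.5925 0.0995 0.11  ] [-0.0596 -0.0503  0.0035]
scene6 63 [192.3 221.3] [0.4763 0.1302 0.1103] [ 0.0602 -0.0497  0.0036]
top6 68 [263.  208.9] [0.5921 0.1008 0.1084] [-0.0592 -0.0502  0.0035]
top6 178 [211.6 244.9] [0.4966 0.1791 0.4374] [0.0515 0.0465 0.0035]
top6 51 [250.6 258.5] [0.4758 0.1307 0.1083] [ 0.0603 -0.0494  0.0036]
```

```bash

python3 -m crank '[[0,0.012,0.004,0],[0,0.018,0.004,0],[0,0.018,0.004,0],[0,0.012,0.002,0],[0,0.007,0,0]]'
python3 -m crank '[[0,0.004,0,0],[0,0.002,0,0],[0,0.001,0,0],[0,0,0,0],[0,0,0,0]]'
python3 - <<'E'
from h import *
from station import sense
s=sense(); print(s['tcp_pos'],s['ee_rot'].round(4).tolist(),s['gripper_width'],s['joints'].round(1))
for n in('scene','top'):
    c=snap(n,n+'7'); 
    for a,ce,w in lidz(c,s['tcp_pos']): print(n,a,ce.round(1),w.round(4))
crop(load('scene7'),120,30,270,240,'scene7c',3.8)
E
```

```text
time_s: 9.75
tcp_pos: [0.5647, 0.2325, 0.0975]
ee_rot: [[-0.969, 0.249, -0.001], [0.249, 0.969, -0.0], [0.001, -0.0, -1.0]]
wrist_force: [-0.7, 0.5, -3.0]
gripper_width: 0.186
time_s: 10.17
tcp_pos: [0.566, 0.2365, 0.0987]
ee_rot: [[-0.968, 0.251, -0.0], [0.251, 0.968, -0.0], [0.0, -0.0, -1.0]]
wrist_force: [-0.4, -0.5, -2.5]
gripper_width: 0.178
[0.5659508  0.23654542 0.09872522] [[-0.9681, 0.2507, -0.0001], [0.2507, 0.9681, -0.0], [0.0001, -0.0001, -1.0]] 0.17796520277384512 [ 37.8  27.2 -10.5  -0.  -52.3 -52.3]
scene 60 [238.6 186.1] [0.6105 0.1718 0.0966]
scene 52 [186.1 198.2] [0.495  0.2025 0.0969]
top 61 [233.  202.4] [0.6119 0.173  0.0943]
top 145 [171. 233.] [0.5144 0.2449 0.4216]
top 13 [177. 240.] [0.5227 0.306  0.0955]
top 52 [220.2 251.2] [0.4954 0.2038 0.0948]
```

View pics/scene7c.png

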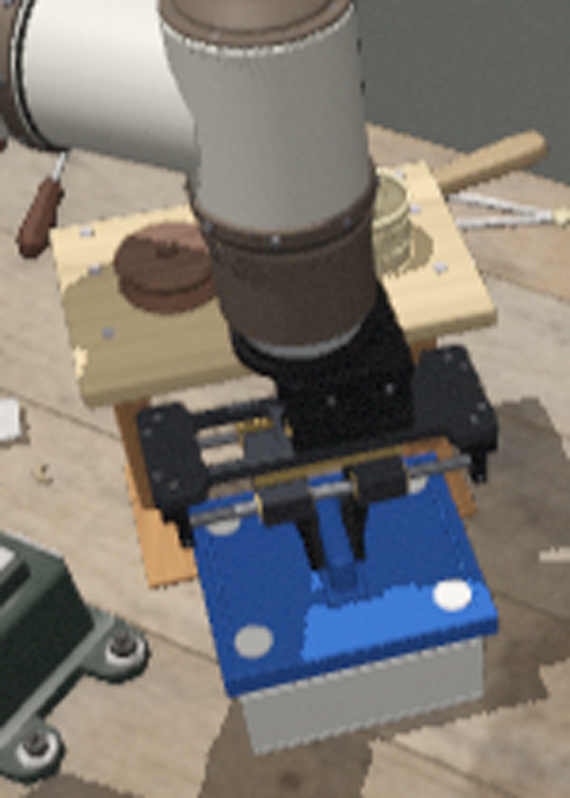

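```bash

python3 -m crank '[[0,0,0.005,0],[0,0,0.005,0],[0,0,0.005,0],[0,0,0.003,0],[0,0,0,0]]'
python3 -m crank '[[0,0,0.002,0],[0,0,0.002,0],[0,0,0,0],[0,0,0,0]]'
```

```text
time_s: 10.68
tcp_pos: [0.5654, 0.2364, 0.0792]
ee_rot: [[-0.968, 0.251, -0.002], [0.251, 0.968, -0.001], [0.002, -0.002, -1.0]]
wrist_force: [-0.4, -0.2, -3.2]
gripper_width: 0.179
time_s: 11.02
tcp_pos: [0.5661, 0.237, 0.0765]
ee_rot: [[-0.968, 0.25, 0.0], [0.25, 0.968, 0.0], [-0.0, 0.0, -1.0]]
wrist_force: [1.4, 0.7, -3.5]
gripper_width: 0.18
```

```bash

python3 -m crank '[[0,0,0.001,0],[0,0,0.001,0],[0,0,0,0],[0,0,0,0]]'
```

```text
time_s: 11.35
tcp_pos: [0.5663, 0.2371, 0.0757]
ee_rot: [[-0.968, 0.25, 0.001], [0.25, 0.968, 0.0], [-0.001, 0.001, -1.0]]
wrist_force: [-1.3, -0.6, 5.0]
gripper_width: 0.182
```

```bash

python3 -m crank '[[0,0,0,0],[0,0,0,0],[0,0,0,0],[0,0,0,0],[0,0,0,0]]' 0.05
python3 -m crank '[[0,0,-0.003,0],[0,-0.012,0,0],[0,-0.02,0,0],[0,-0.02,0,0],[0,-0.01,-0.01,0]]'
python3 -m crank '[[0,0,-0.02,0],[0,0,-0.02,0],[0,0,-0.01,0],[0,0,0,0],[0,0,0,0]]' 0
python3 - <<'E'
from h import *
from station import sense
s=sense(); print(s['tcp_pos'],s['wrist_force'])
for n in('scene','top'):
    c=snap(n,n+'8'); 
    for a,ce,w in lidz(c,(.566,.2385)): print(n,a,ce.round(1),w.round(4),ray(c,*ce,.072))
crop(load('scene8'),120,80,270,240,'scene8c',4)
E
```

```text
time_s: 11.77
tcp_pos: [0.5661, 0.2369, 0.0743]
ee_rot: [[-0.968, 0.25, -0.0], [0.25, 0.968, -0.0], [0.0, -0.0, -1.0]]
wrist_force: [-0.5, -0.2, -0.1]
gripper_width: 0.472
time_s: 12.18
tcp_pos: [0.5479, 0.1738, 0.0859]
ee_rot: [[-0.968, 0.252, -0.005], [0.252, 0.968, -0.003], [0.005, -0.004, -1.0]]
wrist_force: [-1.0, 0.2, -0.3]
gripper_width: 0.572
time_s: 12.6
tcp_pos: [0.5505, 0.177, 0.1381]
ee_rot: [[-0.968, 0.251, 0.001], [0.251, 0.968, 0.001], [-0.001, 0.001, -1.0]]
wrist_force: [-0.5, 0.0, -0.2]
gripper_width: 0.282
[0.55054687 0.17700668 0.13806849] [-0.470644    0.01650825 -0.16866294]
scene 46 [238.8 192.2] [0.611  0.1731 0.0737] [0.61162087 0.1740201  0.072     ]
scene 47 [187.8 204.4] [0.4956 0.2029 0.0737] [0.49601471 0.2042321  0.072     ]
top 219 [199.6 243.6] [0.4951 0.1967 0.4617] [0.51464052 0.25568508 0.072     ]
top 35 [221.2 250.5] [0.4962 0.2036 0.0721] [0.49717248 0.20324233 0.072     ]
```

View pics/scene8c.png

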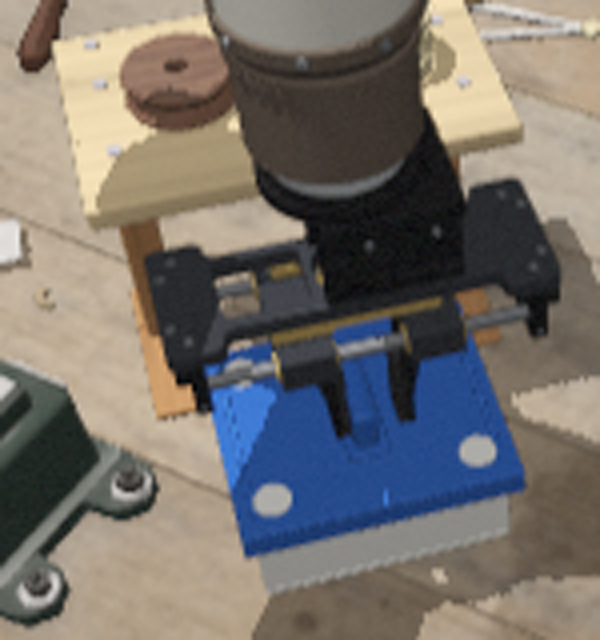

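```bash
python3 - <<'E'
from h import *
C=np.array([.566,.2385]); a=np.radians(75.5); u=np.array([np.cos(a),np.sin(a)]); v=np.array([-u[1],u[0]])
for n in('scene0','top0'):
    c=load(n); W=pts(c); X=(W[...,:2]-C)@u; Y=(W[...,:2]-C)@v; z=W[...,2]; p=c['pixels']
    for lo,hi in((.005,.03),(.03,.08),(.08,.12),(.12,.16),(.16,.198),(.225,.3)):
        m=(z>lo)&(z<hi)&(X>.02)&(X<.21)&(np.abs(Y)<.13)&~((X<.07)&(np.abs(Y)<.08)&(z<.1))
        for s in(1,-1):
            k=m&(Y*s>0)
            if k.sum()>5: print(n,lo,hi,s,k.sum(),'X',np.percentile(X[k],[1,99]).round(3),'Y',np.percentile(Y[k],[1,99]).round(3))
    m=(z>.1)&(z<.5)&(Y>.08)&(Y<.3)&(X<.03)&(X>-.25); print('left tall',m.sum(), W[m].max(0) if m.sum() else '')
    m=(z>.02)&(z<.4)&(W[...,0]<.5)&(W[...,0]>.25)&(W[...,1]>.1)&(W[...,1]<.5); print('vise',W[m].min(0),W[m].max(0))
E
```

```text
scene0 0.005 0.03 1 377 X [0.026 0.205] Y [0.08  0.129]
scene0 0.005 0.03 -1 303 X [0.09  0.207] Y [-0.115 -0.08 ]
scene0 0.03 0.08 1 136 X [0.156 0.163] Y [0.086 0.109]
scene0 0.03 0.08 -1 142 X [0.157 0.179] Y [-0.11  -0.086]
scene0 0.08 0.12 1 88 X [0.157 0.165] Y [0.086 0.109]
scene0 0.08 0.12 -1 81 X [0.156 0.171] Y [-0.109 -0.086]
scene0 0.225 0.3 1 568 X [0.095 0.153] Y [0.025 0.084]
scene0 0.225 0.3 -1 606 X [0.092 0.15 ] Y [-0.087 -0.033]
left tall 1563 [0.37473923 0.34142537 0.12878574]
vise [0.25007907 0.18893166 0.02000945] [0.49996497 0.45439749 0.22408011]
top0 0.005 0.03 1 29 X [0.027 0.095] Y [0.086 0.13 ]
top0 0.005 0.03 -1 8 X [0.092 0.096] Y [-0.111 -0.08 ]
top0 0.225 0.3 1 797 X [0.096 0.155] Y [0.027 0.086]
top0 0.225 0.3 -1 406 X [0.093 0.149] Y [-0.086 -0.031]
left tall 1402 [0.3709735  0.34187808 0.12770849]
vise [0.25010041 0.19003759 0.02024246] [0.49998186 0.47126344 0.22369673]
```

```bash

python3 -m crank '[[0.012,0.003,0,0],[0.024,0.004,0,0],[0.016,0.004,0.01,0],[0.007,0.001,0.02,0],[0,0,0.015,0]]'
python3 -m crank '[[0,0,0.008,0],[0,0,0.003,0],[0,0,0.001,0],[0,0,0,0],[0,0,0,0]]'
```

```text
time_s: 13.12
tcp_pos: [0.4937, 0.2036, 0.0911]
ee_rot: [[-0.969, 0.249, -0.002], [0.249, 0.969, -0.001], [0.002, -0.001, -1.0]]
wrist_force: [-0.2, -0.8, -0.3]
gripper_width: 0.004
time_s: 13.53
tcp_pos: [0.4971, 0.2035, 0.0811]
ee_rot: [[-0.968, 0.25, 0.001], [0.25, 0.968, 0.001], [-0.001, 0.001, -1.0]]
wrist_force: [-0.2, 0.5, -1.7]
gripper_width: 0.003
```

```bash

python3 -m crank '[[0,0,0.005,0],[0,0,0.003,0],[0,0,0.001,0],[0,0,0.001,0],[0,0,0.001,0]]'
python3 -m crank '[[0,0,0.001,0],[0,0,0.001,0],[0,0,0,0],[0,0,0,0]]'
```

```text
time_s: 13.95
tcp_pos: [0.4967, 0.2033, 0.0712]
ee_rot: [[-0.968, 0.25, 0.001], [0.25, 0.968, -0.0], [-0.001, 0.0, -1.0]]
wrist_force: [-5.4, -0.8, 11.8]
gripper_width: 0.003
time_s: 14.28
tcp_pos: [0.4966, 0.2033, 0.0697]
ee_rot: [[-0.968, 0.25, 0.001], [0.25, 0.968, 0.0], [-0.001, 0.0, -1.0]]
wrist_force: [-4.9, -1.2, 12.6]
gripper_width: 0.006
```

```bash

python3 -m crank '[[0,0,0.001,0],[0,0,0.001,0],[0,0,0.001,0],[0,0,0,0],[0,0,0,0]]'
python3 -m crank '[[0,0,0.001,0],[0,0,0.001,0],[0,0,0,0],[0,0,0,0],[0,0,0,0]]'
```

```text
time_s: 14.7
tcp_pos: [0.4966, 0.2032, 0.067]
ee_rot: [[-0.968, 0.249, 0.001], [0.249, 0.968, -0.0], [-0.001, 0.0, -1.0]]
wrist_force: [-5.8, -1.3, 14.2]
gripper_width: 0.001
time_s: 15.12
tcp_pos: [0.4967, 0.2032, 0.0665]
ee_rot: [[-0.969, 0.249, 0.002], [0.249, 0.969, -0.0], [-0.002, 0.0, -1.0]]
wrist_force: [-9.3, -2.3, 23.4]
gripper_width: 0.0
```

```bash

python3 -m crank '[[0,0,0.001,0],[0,0,0.001,0],[0,0,0,0],[0,0,0,0],[0,0,0,0]]'
python3 -m crank '[[0,0,0,0],[0,0,0,0],[0,0,0,0],[0,0,0,0],[0,0,0,0]]'
```

```text
time_s: 15.53
tcp_pos: [0.4967, 0.2033, 0.0663]
ee_rot: [[-0.969, 0.248, 0.002], [0.248, 0.969, -0.0], [-0.002, 0.0, -1.0]]
wrist_force: [-13.0, -3.6, 34.4]
gripper_width: 0.001
time_s: 15.95
tcp_pos: [0.4967, 0.2032, 0.0663]
ee_rot: [[-0.969, 0.248, 0.002], [0.248, 0.969, -0.0], [-0.002, 0.0, -1.0]]
wrist_force: [-11.8, -2.0, 34.3]
gripper_width: 0.006
```

```bash

python3 -m crank '[[0,0,-0.015,0],[0,0,-0.02,0],[-0.02,0,0,0],[-0.035,0,0,0],[-0.035,0,0,0]]'
python3 -m crank '[[-0.020,0,0,0],[-0.009,0,0.004,0],[0,0,0.006,0],[0,0,0,0],[0,0,0,0]]'
python3 - <<'E'
from h import *
from station import sense
s=sense(); print(s['tcp_pos'],s['wrist_force'])
c=snap('scene','scene9'); crop(c,120,80,270,240,'scene9c',4)
for a,ce,w in lidz(c,(.566,.2385)): print(a,ce.round(1),w.round(4))
E
```

```text
time_s: 16.37
tcp_pos: [0.5843, 0.181, 0.0966]
ee_rot: [[-0.969, 0.249, 0.001], [0.249, 0.969, 0.001], [-0.001, 0.001, -1.0]]
wrist_force: [0.6, 0.8, 0.5]
gripper_width: 0.006
time_s: 16.78
tcp_pos: [0.6099, 0.1733, 0.0845]
ee_rot: [[-0.968, 0.25, -0.003], [0.25, 0.968, -0.001], [0.002, -0.002, -1.0]]
wrist_force: [-0.1, 0.4, 0.4]
gripper_width: 0.007
[0.60987847 0.17334956 0.08453226] [-0.07032977  0.41537326  0.44338504]
45 [179.8 173.6] [0.5203 0.2977 0.0728]
17 [238.3 194.1] [0.6068 0.1688 0.0734]
52 [187.4 204.8] [0.4948 0.2035 0.0725]
```

View pics/scene9c.png

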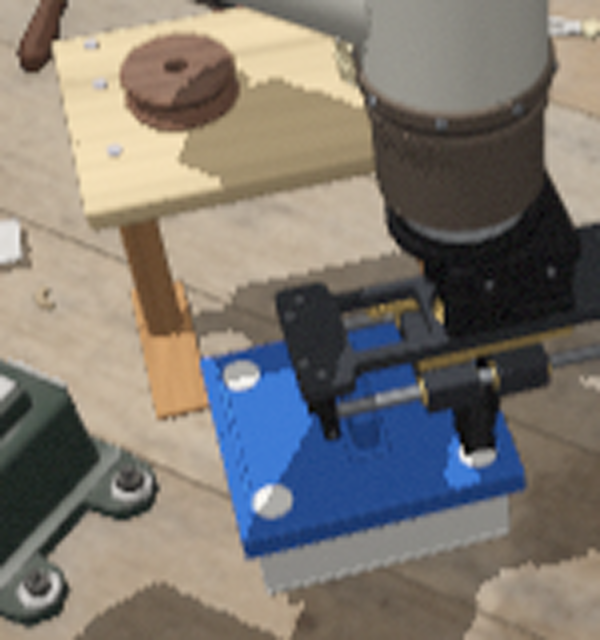

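```bash

python3 -m crank '[[0,0,0.006,0],[0,0,0.004,0],[0,0,0.002,0],[0,0,0.001,0],[0,0,0.001,0]]'
python3 -m crank '[[0,0,0.001,0],[0,0,0.001,0],[0,0,0.001,0],[0,0,0.001,0],[0,0,0.001,0]]'
python3 -m crank '[[0,0,0.001,0],[0,0,0.001,0],[0,0,0.001,0],[0,0,0,0],[0,0,0,0]]'
```

```text
time_s: 17.25
tcp_pos: [0.611, 0.1736, 0.072]
ee_rot: [[-0.968, 0.25, -0.001], [0.25, 0.968, -0.001], [0.001, -0.001, -1.0]]
wrist_force: [-4.3, 0.6, 7.9]
gripper_width: 0.002
time_s: 17.67
tcp_pos: [0.6111, 0.1735, 0.0692]
ee_rot: [[-0.968, 0.249, -0.0], [0.249, 0.968, -0.001], [0.0, -0.001, -1.0]]
wrist_force: [-6.0, 0.8, 13.0]
gripper_width: 0.006
time_s: 18.08
tcp_pos: [0.6111, 0.1733, 0.0664]
ee_rot: [[-0.968, 0.249, -0.0], [0.249, 0.968, -0.001], [0.0, -0.001, -1.0]]
wrist_force: [-7.1, -0.8, 13.1]
gripper_width: 0.003
```

```bash

python3 -m crank '[[0,0,0.001,0],[0,0,0.001,0],[0,0,0.001,0],[0,0,0,0],[0,0,0,0]]'
python3 -m crank '[[0,0,0.001,0],[0,0,0.001,0],[0,0,0,0],[0,0,0,0],[0,0,0,0]]'
```

```text
time_s: 18.5
tcp_pos: [0.6112, 0.1733, 0.0662]
ee_rot: [[-0.969, 0.248, 0.001], [0.248, 0.969, -0.001], [-0.001, -0.001, -1.0]]
wrist_force: [-10.6, -1.5, 24.1]
gripper_width: 0.005
time_s: 18.92
tcp_pos: [0.6112, 0.1733, 0.066]
ee_rot: [[-0.969, 0.248, 0.001], [0.248, 0.969, -0.001], [-0.002, -0.001, -1.0]]
wrist_force: [-15.3, -1.7, 32.3]
gripper_width: 0.004
```

```bash
python3 - <<'E'
from h import *
t=np.array([0.50614955,-0.13886059,0.22233446]); R=np.array([[-.959,.285,0],[.285,.959,0],[0,0,-1]])
for n in('scene1','scene8'):
    if n=='scene8': t=np.array([0.55054687,0.17700668,0.13806849]);R=np.array([[-.968,.251,0],[.251,.968,0],[0,0,-1]])
    W=pts(load(n)); L=(W-t)@R; z=-L[...,2]
    for s in(1,-1):
        m=(L[...,0]*s>.06)&(L[...,0]*s<.094)&(np.abs(L[...,1])<.036)&(z>.06)&(z<.2)
        print(n,s,m.sum(),np.percentile(z[m],[50,90,98,100]).round(4))
E
python3 -m crank '[[0,0,-0.015,0],[0,-0.02,-0.02,0],[0,-0.035,0,0],[0,-0.035,0,0],[0,-0.02,0,0]]' 0.087
python3 -m crank '[[0,0,0,0.12],[0,0,0,0.12],[0,0,0,0.12],[0,0,0,0.12],[0,0,0,0.12]]'
python3 -m crank '[[0,0,0,0.12],[0,0,0,0.12],[0,0,0,0.12],[0,0,0,0.12],[0,0,0,0.12]]'
python3 -m crank '[[0,0,0,0.12],[0,0,0,0.12],[0,0,0,0.12],[0,0,0,0.011],[0,0,0,0]]'
python3 - <<'E'
from h import *
from station import sense
s=sense(); print(s['tcp_pos'],s['ee_rot'].round(4).tolist(),s['joints'].round(1),s['gripper_width'])
for n in('scene','top'):
    c=snap(n,n+'10'); 
    for a,ce,w in lidz(c,(.566,.2385)): print(n,a,ce.round(1),w.round(4))
    cv2.imwrite(f'pics/{n}10.png',cv2.resize(c['pixels'][...,::-1],(800,600)))
E
```

```text
scene1 1 1573 [0.1133 0.1145 0.1152 0.1163]
scene1 -1 1197 [0.1129 0.1142 0.1149 0.1157]
scene8 1 514 [0.1135 0.1148 0.1158 0.1164]
scene8 -1 490 [0.1134 0.1145 0.1153 0.1159]
time_s: 19.33
tcp_pos: [0.5829, 0.0648, 0.0941]
ee_rot: [[-0.968, 0.251, -0.0], [0.251, 0.968, 0.0], [0.0, 0.0, -1.0]]
wrist_force: [-0.1, -1.0, -0.1]
gripper_width: 0.301
time_s: 19.75
tcp_pos: [0.5843, 0.0669, 0.0937]
ee_rot: [[-0.653, 0.757, 0.001], [0.757, 0.653, 0.0], [-0.0, 0.001, -1.0]]
wrist_force: [-0.6, 0.4, 0.4]
gripper_width: 0.678
time_s: 20.17
tcp_pos: [0.5843, 0.0671, 0.0937]
ee_rot: [[-0.112, 0.994, 0.001], [0.994, 0.112, 0.0], [0.0, 0.001, -1.0]]
wrist_force: [0.9, -0.1, -0.2]
gripper_width: 0.984
time_s: 20.58
tcp_pos: [0.5843, 0.067, 0.0937]
ee_rot: [[0.248, 0.969, 0.0], [0.969, -0.248, 0.0], [0.0, 0.0, -1.0]]
wrist_force: [0.3, -0.3, -0.4]
gripper_width: 0.998
[0.58425171 0.0670339  0.09366993] [[0.2481, 0.9687, 0.0004], [0.9687, -0.2481, 0.0001], [0.0002, 0.0004, -1.0]] [  22.3   25.4  -14.5    0.   -50.  -126.7] 0.9979285897433395
scene 50 [179.7 173.7] [0.5199 0.2987 0.0723]
scene 60 [188.  206.4] [0.4951 0.2026 0.068 ]
top 45 [195.3 194.5] [0.6352 0.2689 0.072 ]
top 167 [197.1 203. ] [0.5575 0.2049 0.4299]
```

View pics/scene10.png

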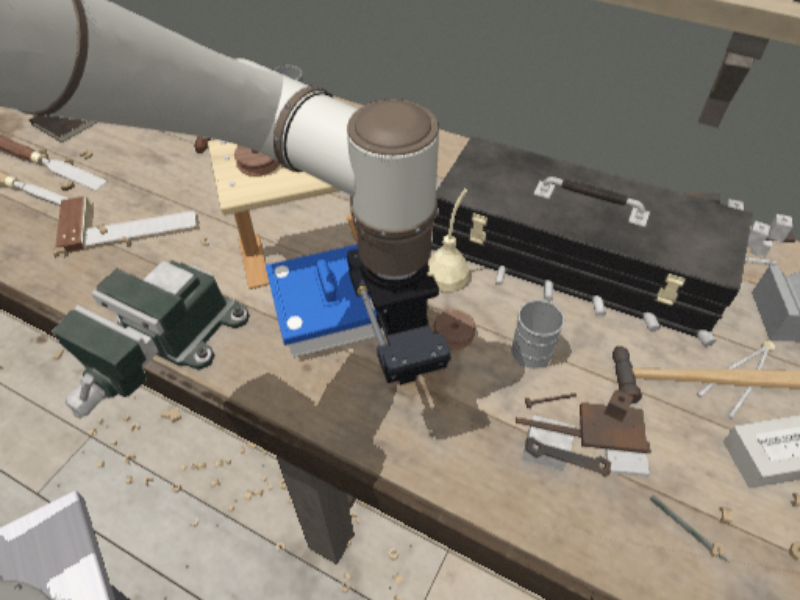

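```bash

python3 -m crank '[[0,-0.025,0,0],[0,-0.035,0,0],[0,-0.035,0,0],[0,-0.025,0.006,0],[0.02,0,0.005,0]]'
python3 -m crank '[[0.01,0,0.003,0],[0.03,0,0,0],[0,0,0,0],[0,0,0,0]]'
```

```text
time_s: 21.1
tcp_pos: [0.4663, 0.1138, 0.082]
ee_rot: [[0.25, 0.968, -0.006], [0.968, -0.25, -0.002], [-0.003, -0.005, -1.0]]
wrist_force: [0.1, 0.5, 0.2]
gripper_width: 1.002
time_s: 21.43
tcp_pos: [0.4844, 0.1567, 0.0796]
ee_rot: [[0.248, 0.969, 0.001], [0.969, -0.248, 0.001], [0.001, 0.001, -1.0]]
wrist_force: [0.4, -0.4, 0.5]
gripper_width: 1.003
```

```bash

python3 -m crank '[[0.012,0,0,0],[0.022,0,0,0],[0.022,0,0,0],[0.014,0,0,0],[0.009,0,0,0]]'
python3 -m crank '[[0.006,0,0,0],[0.004,0,0,0],[0.002,0,0,0],[0.001,0,0,0],[0,0,0,0]]'
python3 - <<'E'
from h import *
from station import sense
s=sense(); print(s['tcp_pos'],s['ee_rot'].round(4).tolist(),s['wrist_force'],s['joints'].round(1))
c=snap('scene','scene11'); crop(c,120,60,270,240,'scene11c',4)
t=s['tcp_pos'];R=s['ee_rot']
print('fingers centre at',t+R@[.05,0,0],t-R@[.05,0,0])
d=t[:2]-[.566,.2385]; print('tub x,y',d@[.2504,.9681],d@[-.9681,.2504])
E
```

```text
time_s: 21.85
tcp_pos: [0.5036, 0.233, 0.0795]
ee_rot: [[0.25, 0.968, 0.001], [0.968, -0.25, 0.0], [0.0, 0.0, -1.0]]
wrist_force: [-0.3, -0.6, 0.1]
gripper_width: 1.001
time_s: 22.27
tcp_pos: [0.5059, 0.2438, 0.0795]
ee_rot: [[0.251, 0.968, -0.0], [0.968, -0.251, -0.0], [-0.0, -0.0, -1.0]]
wrist_force: [0.5, 0.3, 0.7]
gripper_width: 0.999
[0.5058719  0.2438235  0.07953906] [[0.2509, 0.968, -0.0003], [0.968, -0.2509, -0.0001], [-0.0002, -0.0002, -1.0]] [0.50440138 0.29952533 0.68020184] [  42.3   24.2  -19.1   -0.   -46.6 -146.8]
fingers centre at [0.51841799 0.29222387 0.07952922] [0.49332582 0.19542314 0.0795489 ]
tub x,y -0.009902392215731469 0.05954301657592009
```

View pics/scene11c.png

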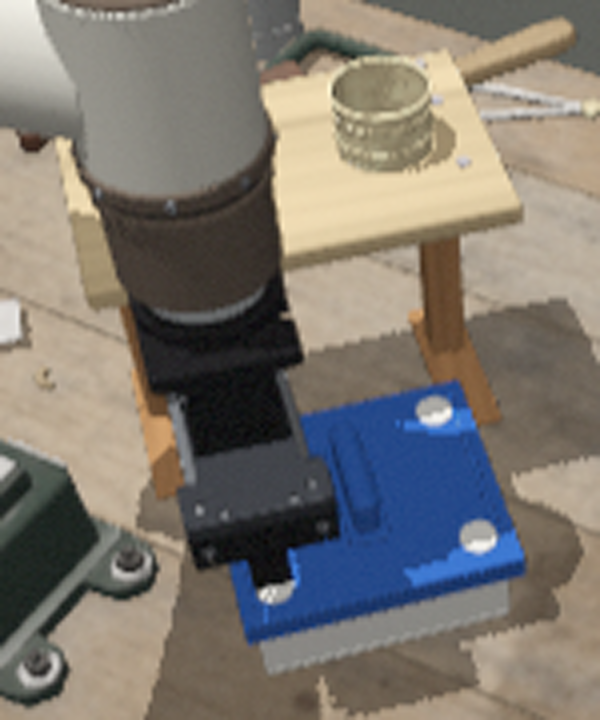

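```bash

python3 -m crank '[[0.002,0,0,0],[0.002,0,0,0],[0.0015,0,0.002,0],[0,0,0.003,0],[0,0,0.001,0]]'
python3 -m crank '[[0,0,0.001,0],[0,0,0.001,0],[0,0,0.001,0],[0,0,0.001,0],[0,0,0.001,0]]'
python3 -m crank '[[0,0,0.001,0],[0,0,0.001,0],[0,0,0.001,0],[0,0,0,0],[0,0,0,0]]'
```

```text
time_s: 22.73
tcp_pos: [0.5071, 0.2494, 0.073]
ee_rot: [[0.251, 0.968, -0.001], [0.968, -0.251, -0.0], [-0.001, -0.001, -1.0]]
wrist_force: [-0.2, -0.5, -0.1]
gripper_width: 0.997
time_s: 23.15
tcp_pos: [0.5075, 0.2495, 0.0704]
ee_rot: [[0.249, 0.968, 0.001], [0.968, -0.249, -0.0], [0.0, 0.001, -1.0]]
wrist_force: [-5.1, -3.1, 13.7]
gripper_width: 1.002
time_s: 23.57
tcp_pos: [0.5075, 0.2497, 0.068]
ee_rot: [[0.249, 0.968, 0.001], [0.968, -0.249, 0.001], [0.001, 0.001, -1.0]]
wrist_force: [-5.6, -1.9, 13.2]
gripper_width: 1.001
```

```bash

python3 -m crank '[[0,0,0.001,0],[0,0,0.001,0],[0,0,0.001,0],[0,0,0,0],[0,0,0,0]]'
python3 -m crank '[[0,0,0.001,0],[0,0,0.001,0],[0,0,0,0],[0,0,0,0],[0,0,0,0]]'
python3 -c "
from station import sense
s=sense();print(s['moment'],s['wrist_force'])"
```

```text
time_s: 23.98
tcp_pos: [0.5076, 0.2498, 0.0665]
ee_rot: [[0.249, 0.969, 0.002], [0.969, -0.249, 0.001], [0.001, 0.002, -1.0]]
wrist_force: [-8.3, -2.1, 20.3]
gripper_width: 1.001
time_s: 24.4
tcp_pos: [0.5076, 0.2499, 0.0662]
ee_rot: [[0.248, 0.969, 0.002], [0.969, -0.248, 0.0], [0.001, 0.002, -1.0]]
wrist_force: [-12.4, -2.6, 29.1]
gripper_width: 0.998
[-0.66982246  3.50171458  0.05906517] [-12.42867374  -2.63224073  29.05650496]
```

```bash

python3 -m crank '[[0,0,0.001,0],[0,0,0,0],[0,0,0,0],[0,0,0,0],[0,0,0,0]]'
python3 -m crank '[[0,0,-0.005,0],[0,0,-0.008,0],[0,0,-0.005,0],[0,0,0,0],[0,0,0,0]]'
python3 -m crank '[[-0.015,0,0,0],[-0.03,0,0,0],[-0.035,0,0,0],[-0.035,0,0,0],[-0.03,0,0,0]]'
python3 - <<'E'
from h import *
from station import sense
s=sense(); print(s['tcp_pos'],s['wrist_force'])
for n in('scene','top'):
    c=snap(n,n+'12'); 
    for a,ce,w in lidz(c,(.566,.2385)): print(n,a,ce.round(1),w.round(4))
crop(load('scene12'),120,60,270,240,'scene12c',4)
E
```

```text
time_s: 24.82
tcp_pos: [0.5076, 0.2499, 0.0661]
ee_rot: [[0.248, 0.969, 0.003], [0.969, -0.248, 0.0], [0.001, 0.002, -1.0]]
wrist_force: [-15.1, -3.7, 34.9]
gripper_width: 0.997
time_s: 25.23
tcp_pos: [0.5075, 0.2495, 0.0774]
ee_rot: [[0.251, 0.968, -0.0], [0.968, -0.251, 0.0], [0.0, -0.0, -1.0]]
wrist_force: [-0.2, 0.5, -0.3]
gripper_width: 1.002
time_s: 25.65
tcp_pos: [0.4691, 0.1065, 0.0766]
ee_rot: [[0.251, 0.968, -0.003], [0.968, -0.251, -0.001], [-0.002, -0.002, -1.0]]
wrist_force: [1.0, -0.7, -0.0]
gripper_width: 1.001
[0.46912878 0.10654481 0.07656253] [ 0.96322089 -0.70584315 -0.00427432]
scene 41 [228.1 162.5] [0.6361 0.2675 0.0735]
scene 60 [239.  193.5] [0.6111 0.1725 0.0692]
top 43 [195.2 194.3] [0.637  0.2692 0.0715]
top 57 [233.5 204.1] [0.6112 0.1724 0.0679]
top 52 [181.9 241.5] [0.5205 0.299  0.0697]
```

View pics/scene12c.png

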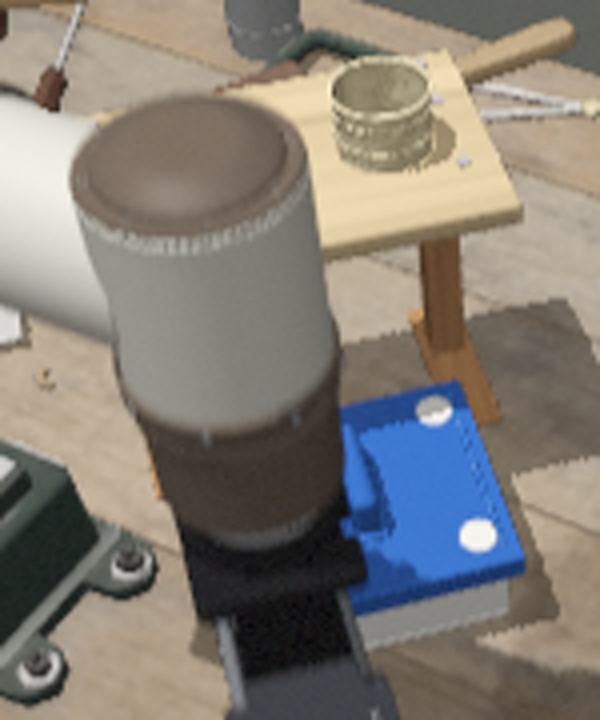

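```bash

python3 -m crank '[[0,0.02,-0.003,0],[0,0.035,0,0],[0,0.035,0,0],[0,0.022,0,0],[0,0.0095,0,0]]'
python3 -m crank '[[0.015,0,0,0],[0.025,0,0,0],[0.025,0,0,0],[0,0,0,0],[0,0,0,0]]'
python3 -c "
from station import sense
import numpy as np
s=sense();t=s['tcp_pos'];print(t,((np.array([.6237,.219,.08])-t)@s['ee_rot']).round(4),s['joints'].round(1))"
```

```text
time_s: 26.17
tcp_pos: [0.5913, 0.0778, 0.0795]
ee_rot: [[0.252, 0.968, 0.0], [0.968, -0.252, -0.0], [-0.0, 0.001, -1.0]]
wrist_force: [0.6, -0.0, -0.0]
gripper_width: 1.0
time_s: 26.58
tcp_pos: [0.6039, 0.1433, 0.0798]
ee_rot: [[0.248, 0.969, -0.002], [0.969, -0.248, -0.0], [-0.001, -0.001, -1.0]]
wrist_force: [0.1, -0.3, -0.1]
gripper_width: 0.997
[0.6038809  0.14326993 0.07981729] [ 0.0783  0.0004 -0.0002] [  28.3   29.1  -10.4   -0.   -50.7 -132.6]
```

```bash

python3 -m crank '[[0.012,0,0,0],[0.02,0,0,0],[0.018,0,0,0],[0.012,0,0,0],[0.007,0,0,0]]'
python3 -m crank '[[0.004,0,0,0],[0.002,0,0,0],[0.002,0,0,0],[0,0,0,0],[0,0,0,0]]'
python3 - <<'E'
from h import *
from station import sense
s=sense(); t=s['tcp_pos']; print(t,((np.array([.6237,.219,.08])-t)@s['ee_rot']).round(4),s['wrist_force'])
c=snap('scene','scene13'); crop(c,120,60,270,240,'scene13c',4)
E
```

```text
time_s: 27.0
tcp_pos: [0.6222, 0.2098, 0.0804]
ee_rot: [[0.25, 0.968, -0.0], [0.968, -0.25, 0.0], [0.0, -0.0, -1.0]]
wrist_force: [-0.4, 0.5, 0.3]
gripper_width: 1.0
time_s: 27.42
tcp_pos: [0.6241, 0.2157, 0.0806]
ee_rot: [[0.251, 0.968, -0.0], [0.968, -0.251, -0.0], [-0.0, -0.0, -1.0]]
wrist_force: [0.5, 0.0, 0.2]
gripper_width: 0.998
[0.62413473 0.21567395 0.08060361] [ 0.0031 -0.0013  0.0006] [0.53506176 0.00740641 0.21040809]
```

View pics/scene13c.png

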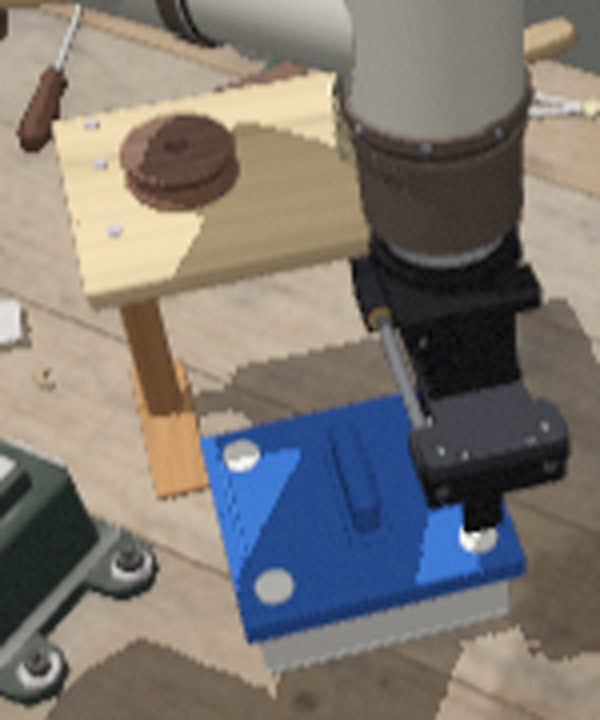

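```bash

python3 -m crank '[[0.0015,-0.001,0,0],[0.0015,0,0.002,0],[0,0,0.003,0],[0,0,0.002,0],[0,0,0.001,0]]'
python3 -m crank '[[0,0,0.001,0],[0,0,0.001,0],[0,0,0.001,0],[0,0,0.001,0],[0,0,0.001,0]]'
python3 -m crank '[[0,0,0.001,0],[0,0,0.001,0],[0,0,0.001,0],[0,0,0,0],[0,0,0,0]]'
```

```text
time_s: 27.88
tcp_pos: [0.6239, 0.2193, 0.0721]
ee_rot: [[0.25, 0.968, -0.001], [0.968, -0.25, -0.0], [-0.0, -0.0, -1.0]]
wrist_force: [-0.7, -1.0, 3.7]
gripper_width: 0.999
time_s: 28.3
tcp_pos: [0.6241, 0.2194, 0.0701]
ee_rot: [[0.249, 0.968, 0.001], [0.968, -0.249, 0.0], [0.0, 0.001, -1.0]]
wrist_force: [-5.3, -1.3, 11.7]
gripper_width: 0.998
time_s: 28.72
tcp_pos: [0.6241, 0.2195, 0.0671]
ee_rot: [[0.249, 0.968, 0.001], [0.968, -0.249, 0.0], [0.001, 0.001, -1.0]]
wrist_force: [-5.0, -0.5, 9.9]
gripper_width: 1.0
```

```bash

python3 -m crank '[[0,0,0.001,0],[0,0,0.001,0],[0,0,0.001,0],[0,0,0,0],[0,0,0,0]]'
python3 -m crank '[[0,0,0.001,0],[0,0,0.001,0],[0,0,0.001,0],[0,0,0,0],[0,0,0,0]]'
python3 -m crank '[[0,0,0,0],[0,0,0,0],[0,0,0,0],[0,0,0,0],[0,0,0,0]]'
```

```text
time_s: 29.13
tcp_pos: [0.6242, 0.2196, 0.0659]
ee_rot: [[0.249, 0.969, 0.002], [0.969, -0.249, -0.0], [0.0, 0.002, -1.0]]
wrist_force: [-7.9, -1.2, 17.6]
gripper_width: 1.004
time_s: 29.55
tcp_pos: [0.6242, 0.2195, 0.0654]
ee_rot: [[0.248, 0.969, 0.002], [0.969, -0.248, -0.0], [0.0, 0.002, -1.0]]
wrist_force: [-11.6, -1.4, 27.2]
gripper_width: 0.999
time_s: 29.97
tcp_pos: [0.6242, 0.2195, 0.0654]
ee_rot: [[0.248, 0.969, 0.002], [0.969, -0.248, -0.0], [0.0, 0.002, -1.0]]
wrist_force: [-11.5, -1.2, 26.8]
gripper_width: 1.002
```

```bash

python3 -m crank '[[0,0,0.001,0],[0,0,0.001,0],[0,0,0,0],[0,0,0,0],[0,0,0,0]]'
python3 -m crank '[[0,0,-0.006,0],[0,0,-0.009,0],[0,0,-0.006,0],[0,0,0,0],[0,0,0,0]]'
python3 -m crank '[[-0.015,0,0,0],[-0.03,0,0,0],[-0.035,0,0,0],[-0.035,0,0,0],[-0.035,0,0,0]]'
python3 -m crank '[[-0.035,0,-0.01,0],[-0.035,0,-0.015,0],[-0.03,0,-0.015,0],[0,0,0,0],[0,0,0,0]]'
python3 - <<'E'
from h import *
from station import sense
s=sense(); print(s['tcp_pos'],s['wrist_force'])
for n in('scene','top'):
    c=snap(n,n+'14'); 
    for a,ce,w in lidz(c,(.566,.2385)): print(n,a,ce.round(1),w.round(4))
    # plane fit to plate in lid
    W=pts(c);p=c['pixels'].astype(int)
    d=W[...,:2]-[.566,.238]; X=d@[.2504,.9681];Y=d@[-.9681,.2504]
    m=(np.abs(X)<.07)&(np.abs(Y)<.078)&(np.abs(Y)>.012)&(W[...,2]>.055)&(W[...,2]<.08)&(p[...,2]>p[...,0]+30)
    A=np.c_[X[m],Y[m],np.ones(m.sum())]; q=np.linalg.lstsq(A,W[m][:,2],rcond=None)[0]
    print(n,m.sum(),'slopes/100mm (mm)',(q[:2]*100).round(2),'z0',q[2].round(4), [ (q@[x,y,1]).round(4) for x in(-.05,.05) for y in(.06,-.06)])
crop(load('scene14'),120,80,270,240,'scene14c',4)
crop(load('top14'),150,150,280,280,'top14c',5)
E
```

```text
time_s: 30.38
tcp_pos: [0.6243, 0.2195, 0.0653]
ee_rot: [[0.248, 0.969, 0.003], [0.969, -0.248, -0.001], [0.0, 0.003, -1.0]]
wrist_force: [-15.3, -1.3, 34.7]
gripper_width: 1.0
time_s: 30.8
tcp_pos: [0.6241, 0.2193, 0.0772]
ee_rot: [[0.251, 0.968, -0.0], [0.968, -0.251, 0.0], [-0.0, -0.0, -1.0]]
wrist_force: [-0.8, 0.4, -0.1]
gripper_width: 0.997
time_s: 31.22
tcp_pos: [0.585, 0.0721, 0.0764]
ee_rot: [[0.25, 0.968, -0.002], [0.968, -0.25, -0.001], [-0.001, -0.002, -1.0]]
wrist_force: [1.2, 0.3, 0.3]
gripper_width: 0.998
time_s: 31.63
tcp_pos: [0.5608, -0.0246, 0.1177]
ee_rot: [[0.254, 0.967, 0.0], [0.967, -0.254, 0.0], [0.0, 0.0, -1.0]]
wrist_force: [-0.3, 0.5, -0.2]
gripper_width: 1.0
[ 0.5608394  -0.02459875  0.11771683] [-0.28890998  0.4521187  -0.17346077]
scene 42 [228.4 164.4] [0.6359 0.2675 0.0671]
scene 46 [180.1 175.1] [0.5204 0.298  0.0672]
scene 61 [188.1 206.3] [0.4955 0.2021 0.0675]
scene 2155 slopes/100mm (mm) [0.04 0.42] z0 0.0665 [np.float64(0.0667), np.float64(0.0662), np.float64(0.0667), np.float64(0.0662)]
top 44 [195.5 194.9] [0.6361 0.2692 0.0654]
top 290 [218.2 217.7] [0.5395 0.1755 0.4556]
top 41 [182.3 241.9] [0.5196 0.2994 0.0654]
top 1502 slopes/100mm (mm) [-0.31  0.46] z0 0.0646 [np.float64(0.0651), np.float64(0.0645), np.float64(0.0648), np.float64(0.0642)]
```

View pics/scene14c.png

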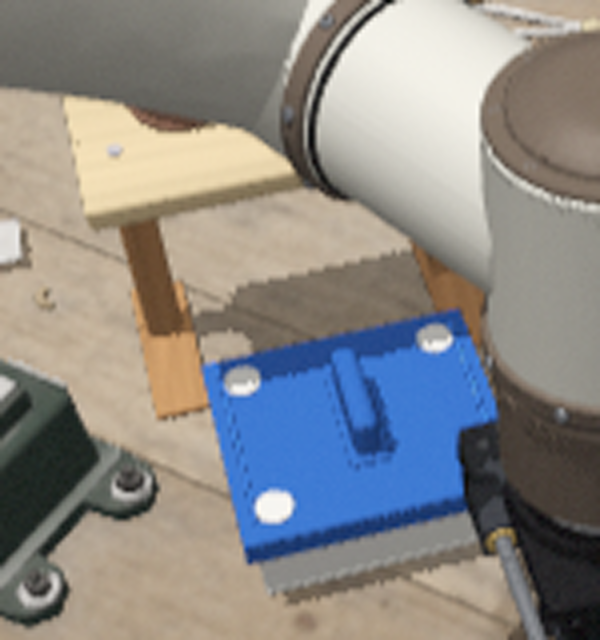

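View pics/top14c.png

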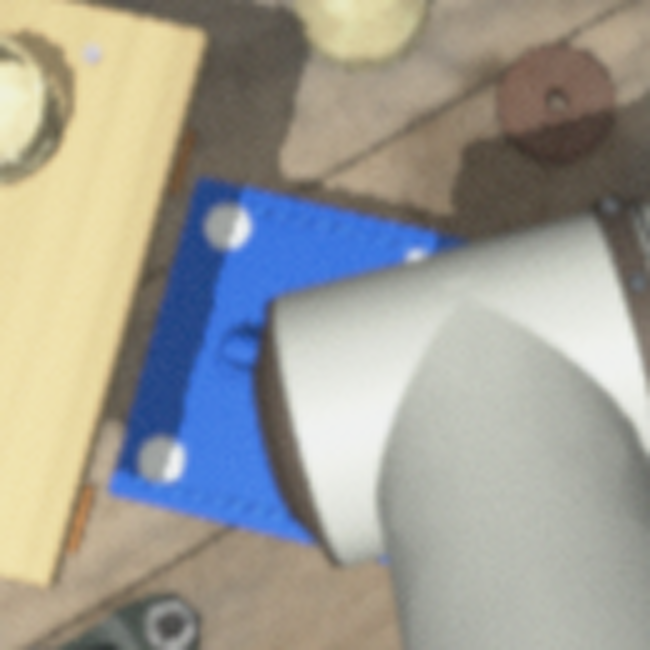

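```bash
python3 - <<'E'
from h import *
u=np.array([.2504,.9681]);v=np.array([-.9681,.2504])
for n in('scene0','top0','scene14','top14'):
    c=load(n);W=pts(c);p=c['pixels'].astype(int)
    d=W[...,:2]-[.566,.2385]; X=d@u;Y=d@v;z=W[...,2]
    def fit(m,l):
        A=np.c_[X[m],Y[m],np.ones(m.sum())];q=np.linalg.lstsq(A,z[m],rcond=None)[0]
        r=np.abs(A@q-z[m]);k=r<.003;q=np.linalg.lstsq(A[k],z[m][k],rcond=None)[0]
        print(n,l,k.sum(),(q[:2]*100).round(2),'mm/..x10; z mean',z[m][k].mean().round(4))
    if n.endswith('0'):
        fit((np.abs(z)<.01)&(np.abs(X)<.2)&(np.abs(Y)<.2),'bench')
        d2=W[...,:2]-[.595,.007];m=(np.hypot(d2[...,0],d2[...,1])<.1)&(p[...,2]>p[...,0]+30)&(z>.012)&(z<.027); fit(m,'lid0')
    fit((z>.21)&(z<.228)&(X>.04)&(X<.2)&(np.abs(Y)<.12)&(p[...,0]>p[...,2]+30)&(p[...,0]>150),'shelf')
E
```

```text
scene0 bench 11474 [0.19 0.16] mm/..x10; z mean 0.0007
scene0 lid0 3665 [0.17 0.02] mm/..x10; z mean 0.02
scene0 shelf 3242 [0.18 0.09] mm/..x10; z mean 0.2209
top0 bench 10189 [0.17 0.15] mm/..x10; z mean -0.0011
top0 lid0 2705 [-0.03 -0.01] mm/..x10; z mean 0.0182
top0 shelf 6684 [0.   0.08] mm/..x10; z mean 0.2192
scene14 shelf 976 [ 0.56 -0.09] mm/..x10; z mean 0.221
top14 shelf 6678 [-0.    0.04] mm/..x10; z mean 0.2192
```

```bash

python3 -m crank '[[0.015,-0.02,0.005,0],[0.025,-0.03,0.01,0],[0.025,-0.03,0.01,0],[0.025,-0.03,0.01,0],[0.015,-0.011,0.004,0]]'
python3 -m crank '[[0.03,0,0,0],[0.02,0,0,0],[0,0,0,0],[0,0,0,0]]'
python3 -c "
from station import sense
import numpy as np
s=sense();t=s['tcp_pos'];print(t,s['ee_rot'][:,0],((np.array([.5075,.2495,.077])-t)@s['ee_rot']).round(4),s['joints'].round(1))"
```

```text
time_s: 32.15
tcp_pos: [0.4663, 0.1112, 0.0763]
ee_rot: [[0.248, 0.969, -0.005], [0.969, -0.248, -0.002], [-0.003, -0.005, -1.0]]
wrist_force: [-0.0, 0.9, 0.1]
gripper_width: 0.998
time_s: 32.48
tcp_pos: [0.4825, 0.1593, 0.0775]
ee_rot: [[0.247, 0.969, -0.002], [0.969, -0.247, -0.001], [-0.001, -0.001, -1.0]]
wrist_force: [0.5, -0.4, 0.7]
gripper_width: 0.997
[0.48254468 0.15932045 0.07746057] [ 0.24729843  0.96893834 -0.00141017] [0.0936 0.0019 0.0003] [  36.6   20.1  -26.7   -0.   -43.4 -140.9]
```

```bash

python3 -m crank '[[0.012,0.001,0,0],[0.022,0.001,0,0],[0.022,0,0,0],[0.016,0,0,0],[0.010,0,0,0]]'
python3 -m crank '[[0.006,0,0,0],[0.003,0,0,0],[0.002,0,0,0],[0,0,0.003,0],[0,0,0.003,0]]'
python3 -m crank '[[0,0,0.003,0],[0,0,0.001,0],[0,0,0.001,0],[0,0,0.001,0],[0,0,0.001,0]]'
```

```text
time_s: 32.9
tcp_pos: [0.5061, 0.238, 0.0782]
ee_rot: [[0.25, 0.968, 0.0], [0.968, -0.25, 0.0], [0.0, 0.0, -1.0]]
wrist_force: [0.4, 0.2, -1.0]
gripper_width: 1.002
time_s: 33.32
tcp_pos: [0.5081, 0.2467, 0.0725]
ee_rot: [[0.251, 0.968, -0.0], [0.968, -0.251, 0.0], [0.0, -0.0, -1.0]]
wrist_force: [-1.0, 0.0, -0.9]
gripper_width: 0.998
time_s: 33.73
tcp_pos: [0.5084, 0.2471, 0.0659]
ee_rot: [[0.25, 0.968, 0.0], [0.968, -0.25, -0.0], [-0.0, 0.0, -1.0]]
wrist_force: [-3.0, -1.2, 8.4]
gripper_width: 0.997
```

```bash

python3 -m crank '[[0,0,0.001,0],[0,0,0.001,0],[0,0,0.001,0],[0,0,0,0],[0,0,0,0]]'
python3 -m crank '[[0,0,0.001,0],[0,0,0.001,0],[0,0,0.0005,0],[0,0,0,0],[0,0,0,0]]'
python3 -m crank '[[0,0,0,0],[0,0,0,0],[0,0,0,0],[0,0,0,0],[0,0,0,0]]'
python3 -m crank '[[0,0,0,0],[0,0,0,0],[0,0,0,0],[0,0,0,0],[0,0,0,0]]'
```

```text
time_s: 34.15
tcp_pos: [0.5085, 0.2471, 0.0658]
ee_rot: [[0.249, 0.968, 0.001], [0.968, -0.249, -0.0], [0.0, 0.001, -1.0]]
wrist_force: [-5.7, -1.8, 17.0]
gripper_width: 1.001
time_s: 34.57
tcp_pos: [0.5085, 0.2471, 0.0653]
ee_rot: [[0.249, 0.969, 0.002], [0.969, -0.249, -0.0], [0.0, 0.002, -1.0]]
wrist_force: [-11.1, -3.0, 28.6]
gripper_width: 0.995
time_s: 34.98
tcp_pos: [0.5085, 0.2471, 0.0653]
ee_rot: [[0.249, 0.968, 0.002], [0.968, -0.249, -0.0], [0.0, 0.002, -1.0]]
wrist_force: [-10.0, -3.5, 27.2]
gripper_width: 1.002
time_s: 35.4
tcp_pos: [0.5085, 0.2471, 0.0653]
ee_rot: [[0.249, 0.968, 0.002], [0.968, -0.249, -0.0], [0.0, 0.002, -1.0]]
wrist_force: [-10.6, -3.0, 28.2]
gripper_width: 0.997
```

```bash

python3 -m crank '[[0,0,0.001,0],[0,0,0.001,0],[0,0,0,0],[0,0,0,0],[0,0,0,0]]'
python3 -m crank '[[0,0,0,0],[0,0,0,0],[0,0,0,0],[0,0,0,0],[0,0,0,0]]'
python3 -m crank '[[0,0,-0.006,0],[0,0,-0.009,0],[0,0,-0.006,0],[0,0,0,0],[0,0,0,0]]'
python3 -m crank '[[-0.015,0,0,0],[-0.03,0,0,0],[-0.035,0,0,0],[-0.035,0,0,0],[-0.035,0,0,0]]'
```

```text
time_s: 35.82
tcp_pos: [0.5086, 0.2471, 0.0652]
ee_rot: [[0.249, 0.969, 0.002], [0.969, -0.249, -0.0], [0.0, 0.002, -1.0]]
wrist_force: [-14.0, -5.1, 38.9]
gripper_width: 0.999
time_s: 36.23
tcp_pos: [0.5086, 0.2472, 0.0652]
ee_rot: [[0.249, 0.969, 0.002], [0.969, -0.249, -0.0], [0.0, 0.002, -1.0]]
wrist_force: [-14.7, -4.1, 39.1]
gripper_width: 1.003
time_s: 36.65
tcp_pos: [0.5084, 0.2473, 0.0789]
ee_rot: [[0.251, 0.968, 0.0], [0.968, -0.251, 0.0], [0.0, -0.0, -1.0]]
wrist_force: [-0.5, -0.3, -0.2]
gripper_width: 0.999
time_s: 37.07
tcp_pos: [0.4692, 0.0999, 0.0781]
ee_rot: [[0.25, 0.968, -0.002], [0.968, -0.25, -0.001], [-0.002, -0.002, -1.0]]
wrist_force: [1.2, -0.6, 0.2]
gripper_width: 1.0
```

```bash

python3 -m crank '[[-0.02,0.015,-0.02,0],[-0.025,0.02,-0.02,0],[-0.025,0.02,-0.02,0],[-0.025,0.02,-0.02,0],[-0.03,0.02,0,0]]'
python3 -m crank '[[-0.035,0.01,0,0],[-0.035,0.01,0,0],[-0.03,0.01,0,0],[-0.02,0,0,0],[0,0,0,0]]'
python3 - <<'E'
from h import *
from station import sense
s=sense(); print(s['time_s'],s['tcp_pos'],s['wrist_force'])
for n in('scene','top'):
    c=snap(n,n+'15'); 
    for a,ce,w in lidz(c,(.566,.2385)): print(n,a,ce.round(1),w.round(4))
    W=pts(c);p=c['pixels'].astype(int)
    d=W[...,:2]-[.566,.238]; X=d@[.2504,.9681];Y=d@[-.9681,.2504]
    m=(np.abs(X)<.07)&(np.abs(Y)<.078)&(np.abs(Y)>.012)&(W[...,2]>.055)&(W[...,2]<.08)&(p[...,2]>p[...,0]+30)
    A=np.c_[X[m],Y[m],np.ones(m.sum())]; q=np.linalg.lstsq(A,W[m][:,2],rcond=None)[0]
    print(n,m.sum(),'slopes mm/100mm',(q[:2]*100).round(2),'z0',q[2].round(4), [ (q@[x,y,1]).round(4) for x in(-.05,.05) for y in(.06,-.06)])
    cv2.imwrite(f'pics/{n}15.png',cv2.resize(c['pixels'][...,::-1],(800,600)))
E
```

```text
time_s: 37.48
tcp_pos: [0.5339, -0.0443, 0.1627]
ee_rot: [[0.249, 0.968, 0.007], [0.968, -0.249, 0.0], [0.002, 0.007, -1.0]]
wrist_force: [0.8, 0.2, 0.0]
gripper_width: 1.0
time_s: 37.9
tcp_pos: [0.5284, -0.17, 0.1575]
ee_rot: [[0.255, 0.967, -0.004], [0.967, -0.255, 0.0], [-0.001, -0.003, -1.0]]
wrist_force: [-0.2, 0.7, -0.5]
gripper_width: 0.998
37.9 [ 0.52843176 -0.16995669  0.15752426] [-0.20498239  0.69825548 -0.52896674]
scene 39 [228.3 164.6] [0.6359 0.2674 0.067 ]
scene 41 [180.3 175.3] [0.5197 0.2977 0.067 ]
scene 57 [239.2 194.1] [0.6113 0.1725 0.0671]
scene 61 [188.1 206.3] [0.4957 0.2038 0.0666]
scene 2268 slopes mm/100mm [0.02 0.08] z0 0.0662 [np.float64(0.0662), np.float64(0.0661), np.float64(0.0662), np.float64(0.0661)]
top 22 [196.9 195.4] [0.6348 0.2651 0.0653]
top 53 [233.6 204.2] [0.6119 0.1725 0.0647]
top 25 [183.3 242.4] [0.5193 0.2968 0.0651]
top 59 [221.1 251.4] [0.4962 0.2044 0.0653]
top 2777 slopes mm/100mm [-0.09  0.03] z0 0.0642 [np.float64(0.0643), np.float64(0.0643), np.float64(0.0642), np.float64(0.0642)]
```

View pics/scene15.png

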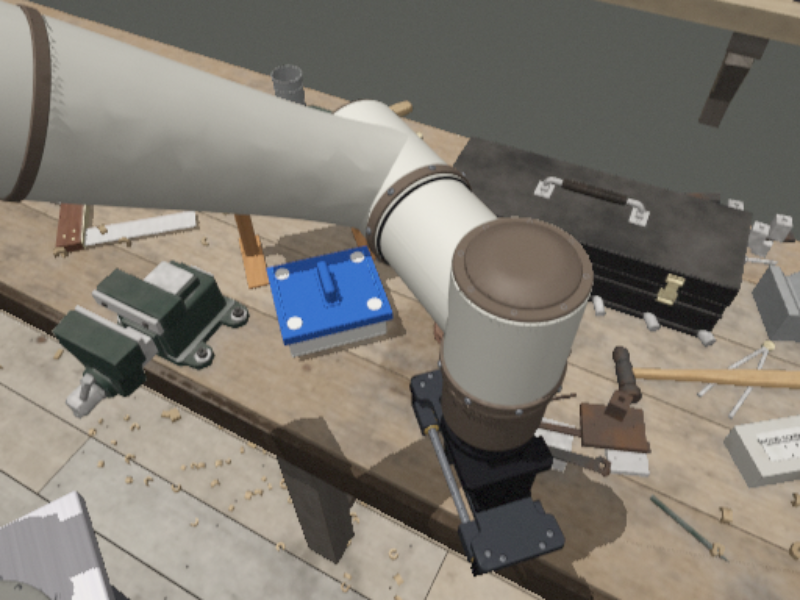

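View pics/top15.png

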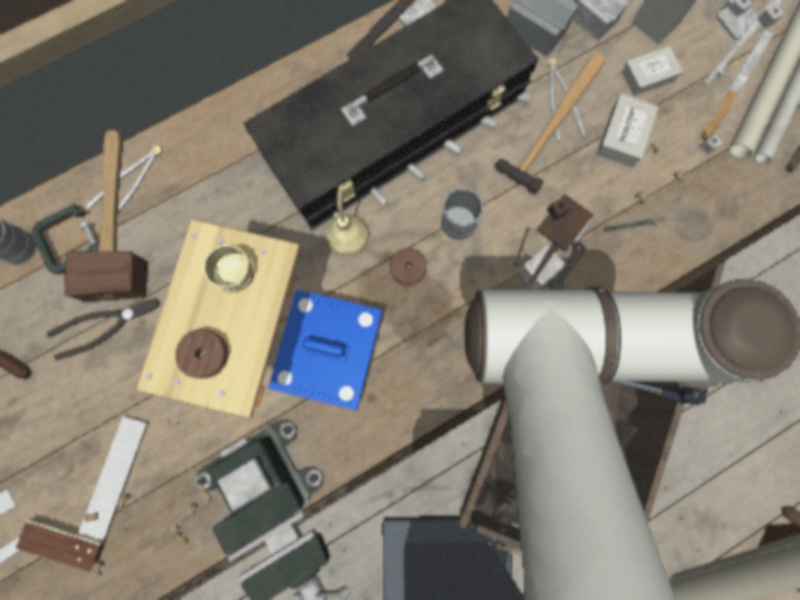

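```bash

python3 -m crank '[[0,0,0,0],[0,0,0,0],[0,0,0,0],[0,0,0,0],[0,0,0,0]]'
python3 -c "
from station import finish_job
print(finish_job())"
```

```text
time_s: 38.42
tcp_pos: [0.5306, -0.1658, 0.1592]
ee_rot: [[0.249, 0.968, 0.0], [0.968, -0.249, 0.0], [0.0, 0.0, -1.0]]
wrist_force: [0.3, -0.4, 0.2]
gripper_width: 1.005
the job is handed in; nothing more can be done
None
```

The lid is on the tub and sealed at all four corners; I handed the job in at 38.4 s.

**What I did**
- I picked the lid up by its bar. The first grip was too shallow, so I set it down and gripped it again. Then I laid it squarely on the four seal blocks under the shelf.
- I pressed press_0 and press_1 with the fingers closed, then press_2 and press_3.
- **No lean on the +x dots:** the moves cannot tilt the tool, so I kept it vertical, opened the jaws along the tub's x, and slid the gripper's body in below the shelf board. The outer finger pressed the +x dot. The other finger rested over the -x dot on the same side, which I had already pressed.

**What the checks showed**
- Each corner sank at about 10–14 N, then stopped firmly at 32–35 N.
- The first check afterwards disagreed slightly: the +y side stood about 0.5 mm high. I pressed both +y corners once more, together, at 39 N, and they went down that last bit.
- The last pictures from both cameras show the lid level to about 0.1 mm per 100 mm. Its top is at z of about 0.065 after correcting for camera bias, which is fully home.
- In the last top picture the oil can, grey tin and pulley are where they started. The robot was clear of everything.
- The largest force reading was about 42 N in total (39 N of it vertical), taken through the fingertips during that last press.

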